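# Load and close the germination box

### The arm

A 7-joint arm with a two-finger parallel gripper is mounted at the origin on the work surface. World frame = base frame: x ahead of the robot, y to its left, z up, the work surface at z = 0. Lengths are in m, angles in rad, forces in N, time in s.
With the tool pointing down it reaches from about 0.35 to 0.9 m from the base axis. Payload 7.2 kg.
Tool frame: the origin (TCP) lies midway between the tips of the shut fingers; the grasp point (between the pads) lies 19 mm behind it; z points along the fingers, y is the direction in which the jaws open and shut (so a half turn about z gives the same grasp; the last joint's range is limited). The gripper opens to 85 mm and grips with 20 to 120 N. Pads are 22 mm wide; open, the fingers measure 114 mm over their backs; the gripper's body (76 mm by 85 mm) begins 54 mm behind the grasp point. The pads swing forward as they close: fully open they stand 13 mm farther back than shut.
Start: joints at [1.255, 0.411, -0.013, 1.596, 0.006, 1.134, -0.082], TCP at [0.153, -0.606, 0.231] pointing down, gripper open.
Joint ranges: [-2.95, 2.95], [-0.29, 1.99], [-1.47, 1.44], [0.14, 2.54], [-1.03, 4.17], [0.13, 1.85], [-2.86, 2.86]. Speed limits (rad/s): [2.39, 2.39, 3.01, 3.01, 3.14, 3.14, 3.14].

### API

Orientations are given as a rotation vector (axis times angle).
In Python, from station import robot gives the robot as it stands.
- The arm moves only by the tool apply_moves, never from a script. Its argument "increments" is one flat list of numbers, 7 for each row, row after row: the shift along the tool's x, y, z in units of 1000 mm (1.0 is 1000 mm), then the turn, a rotation vector about the tool's x, y, z in units of 1.5 rad (1.0 is 1.5 rad), then the opening, from 0 (shut) to 1 (fully open). In form: [tx, ty, tz, rx, ry, rz, jaw, tx, ty, tz, rx, ry, rz, jaw, ...]. A call has 1 to 12 rows; each row is the pose to reach, as a shift and turn from the pose measured when the call began, along the tool's axes at that moment; what a row does not reach only later rows make up. A row lasts 1/10 s, in which the tool goes at most 50 mm and 8.59 degrees, less where a joint would pass 70% of its speed; a pose out of reach is approached as far as the arm can. A call with a number of a shift or a turn outside -1 to 1 is refused whole. A call with a gripper value outside its range is refused whole. The fingers move at their own pace and stop on an object; the grip force is fixed at half the most. Time passes only in rows, so rows that repeat a pose let the fingers close. It gives the time, the measured TCP pose, the force and the opening at its end, in the units of the state.
- robot.read_state(): the state, without advancing time (a new reading comes with each control period).
- robot.snapshot(name): name is "scene" or "side" or "wrist"; returns (picture, depth): 420x560x3 uint8, red, green, blue; 420x560 float32, m along the optical axis (not along the pixel's ray), 0 where there is no reading.
- robot.camera_model(name): a dict with "fovy" (degrees; the focal length in pixels is half the picture's height over the tangent of half this angle, whatever the lens; pixels are square), "cx", "cy" (the principal point, pixels), "T" (4x4, takes a point from camera to world coordinates). Camera axes: x right, y down, z forward; pixel columns grow to the right and rows downward; lengths in m; the calibration is good to about 2 mm. A picture is of the moment at which its call begins: read the wrist's pose just before it. camera_model takes no time and is no camera call; for the wrist camera it gives the pose at the moment of the call.
- robot.sign_off(): hands the job in, once; it reports no verdict.
The state is a dict: "time_s": time; "joint_pos": joint angles; "joint_vel": joint speeds; "joint_torque": joint torques, N m; "tcp_pos": TCP position; "tcp_rot": TCP orientation; "wrist_force": force on the tool from outside, world axes, zero at the start; "ft_torque": the same for the moment, N m; "width": finger opening in m.
Only numpy, scipy, OpenCV 4.12 (cv2) and the standard library are available. Lean on these libraries where they do the work, as an engineer would, in place of code of your own. Each camera call takes 0.05 s, during which the arm holds its last target.

### The job

Stand all the terracotta seed pods in the white germination box, upright on its floor, one to a cell. Then slide the top grey cover sideways off the stack, without lifting it, straight across onto the box until it is fully home against the end stop, leaving the other covers in their stack as they are, and finally swing the clamp all the way down over the cover. Leave everything else on the bench where it stands.

Things in the scene. Friction and masses are not known exactly. Their poses are not given: they have to be found in the camera images.
- station: Fixed germination station, one rigid piece: white open box, deck with covers on its -y side, end stop and clamp on its +y side. Origin: centre of the box's underside, z up. Box 238 mm (x) by 162 mm (y), rim 82 mm high, walls 8 mm, inner floor at 6 mm. Covers slide from the deck in station +y
- box_in (a point): Centre of the box's inner floor (station 0, 0, 0.006). Dividers 5 mm thick, tops 24 mm above the floor, make 6 open cells about 70 by 70 mm, 3 along x by 2 along y: cell centres at x = -0.0757, 0, 0.0757 and y = -0.038, 0.038 from here
- deck (a point): Centre of the top of the aluminium deck that carries the stack of covers, 48 mm high, 238 by 162 mm, at station (0, -0.174, 0.048); 12 mm gap between deck and box
- stop (a point): Middle of the upper inner edge of the steel end stop, at station (0, 0.081, 0.091); it is 200 mm long in x and 9 mm higher than the box rim, and stops a cover that is slid across from the deck
- clamp_hinge (a point): Middle of the clamp's hinge axis, which runs along station x, at station (0, 0.100, 0.106)
- clamp (a joint): Steel clamp arm, flat bar 22 mm wide, 8 mm thick, outside the end stop. 0 = shut: level over the cover, pointing to station -y, its underside 8 mm above the cover; 1.57 = upright; starts tipped open outwards at 1.9 to 2.3 (limit 2.4). Stiff hinge (about 0.1 N m): it stays where it is left, and can be pushed with shut fingers
- clamp_tip (a point): Centre of the black rubber crossbar (diameter 12 mm, 36 mm long, along station x) at the clamp arm's free end, 78 mm from the hinge axis
- cover1: Flat grey plastic cover plate, 238 mm (x) by 162 mm (y) by 12 mm thick, 0.4 kg, the top one of the stack of four; its underside is 2 mm above the box rim. Origin: centre of its underside. Covers lie loose and flush on one another with their axes along the station's
- cover2: Flat grey plastic cover plate, 238 mm (x) by 162 mm (y) by 12 mm thick, 0.4 kg, second from the top. Origin: centre of its underside. Covers lie loose and flush on one another with their axes along the station's
- cover3: Flat grey plastic cover plate, 238 mm (x) by 162 mm (y) by 12 mm thick, 0.4 kg, third from the top. Origin: centre of its underside. Covers lie loose and flush on one another with their axes along the station's
- cover4: Flat grey plastic cover plate, 238 mm (x) by 162 mm (y) by 12 mm thick, 0.4 kg, lowest, on the deck. Origin: centre of its underside. Covers lie loose and flush on one another with their axes along the station's
- pod1: Terracotta seed pod: round weighted bulb, diameter 54 mm (widest 24 mm up), top of the bulb at 46 mm, with an upright cork neck 18 mm in diameter from 46 to 72 mm, about 0.11 kg. Origin: centre of its underside, z along the neck. It rights itself when tipped. May be absent (None)
- pod2: Terracotta seed pod: round weighted bulb, diameter 54 mm (widest 24 mm up), top of the bulb at 46 mm, with an upright cork neck 18 mm in diameter from 46 to 72 mm, about 0.11 kg. Origin: centre of its underside, z along the neck. It rights itself when tipped. May be absent (None)
- pod3: Terracotta seed pod: round weighted bulb, diameter 54 mm (widest 24 mm up), top of the bulb at 46 mm, with an upright cork neck 18 mm in diameter from 46 to 72 mm, about 0.11 kg. Origin: centre of its underside, z along the neck. It rights itself when tipped. May be absent (None)
- pod4: Terracotta seed pod: round weighted bulb, diameter 54 mm (widest 24 mm up), top of the bulb at 46 mm, with an upright cork neck 18 mm in diameter from 46 to 72 mm, about 0.11 kg. Origin: centre of its underside, z along the neck. It rights itself when tipped. May be absent (None)
- pod5: Terracotta seed pod: round weighted bulb, diameter 54 mm (widest 24 mm up), top of the bulb at 46 mm, with an upright cork neck 18 mm in diameter from 46 to 72 mm, about 0.11 kg. Origin: centre of its underside, z along the neck. It rights itself when tipped. May be absent (None)
- pod6: Terracotta seed pod: round weighted bulb, diameter 54 mm (widest 24 mm up), top of the bulb at 46 mm, with an upright cork neck 18 mm in diameter from 46 to 72 mm, about 0.11 kg. Origin: centre of its underside, z along the neck. It rights itself when tipped. May be absent (None)
- bottle1: Amber glass bottle, 56 mm diameter, 130 mm high; origin at its underside. A bystander
- bottle2: Amber glass bottle, 48 mm diameter, 100 mm high; origin at its underside. A bystander
- beaker: Glass beaker, 72 mm diameter, 90 mm high; origin at its underside. A bystander
- dish: Clear flat dish, 90 mm diameter, 15 mm high; origin at its underside. A bystander
- trowel: Spatula, 200 mm long, lying; origin at its underside. A bystander
- jar: Closed glass jar, 66 mm diameter, 75 mm high; origin at its underside. A bystander

How it is judged:
On the way, in this order (a step that is already met when the one before it is completed fails the run):
1. all the pods stand upright in cells of the box (x of pod1 in the frame of station between -0.111 and 0.111 m and y of pod1 in the frame of station between -0.073 and 0.073 m and z of each of pod1, pod2, pod3, pod4, pod5, pod6 in the frame of station below 0.014 m and angle between each of pod1, pod2, pod3, pod4, pod5, pod6's own z axis and vertical below 0.35 rad and x of pod2 in the frame of station between -0.111 and 0.111 m and y of pod2 in the frame of station between -0.073 and 0.073 m and x of pod3 in the frame of station between -0.111 and 0.111 m and y of pod3 in the frame of station between -0.073 and 0.073 m and x of pod4 in the frame of station between -0.111 and 0.111 m and y of pod4 in the frame of station between -0.073 and 0.073 m and x of pod5 in the frame of station between -0.111 and 0.111 m and y of pod5 in the frame of station between -0.073 and 0.073 m and x of pod6 in the frame of station between -0.111 and 0.111 m and y of pod6 in the frame of station between -0.073 and 0.073 m), for 0.2 s.
2. the top cover lies home over the box, against the end stop, with the clamp still open (x of cover1 in the frame of station between -0.012 and 0.012 m and y of cover1 in the frame of station between -0.008 and 0.008 m and z of cover1 in the frame of station between 0.078 and 0.0865 m and angle between the x axis of cover1 and the x axis of station, either way round below 0.08 rad and angle between cover1's own z axis and vertical below 0.03 rad and value of joint clamp above 1 rad), for 0.2 s.
3. the clamp is swung down over the cover (value of joint clamp below 0.08 rad), for 0.2 s.
At the end, for the whole second after the job is handed in: All pods upright on the box floor (origin under 14 mm, tilt under 0.35 rad); top cover flat on the box, within 12 mm along the stop, 8 mm across, 0.08 rad; clamp under 0.08 rad; all at rest; other covers within 12 mm of their start (all of step 1 and x of cover1 in the frame of station between -0.012 and 0.012 m and y of cover1 in the frame of station between -0.008 and 0.008 m and z of cover1 in the frame of station between 0.078 and 0.0865 m and angle between the x axis of cover1 and the x axis of station, either way round below 0.08 rad and angle between cover1's own z axis and vertical below 0.03 rad and value of joint clamp below 0.08 rad and linear speed of each of pod1, pod2, pod3, pod4, pod5, pod6, cover1 below 0.02 m/s and distance of each of cover2, cover3, cover4 from where it was at the start of the episode below 0.012 m); the robot touches nothing.
It fails at once if the top cover is lifted (over 20 mm above its place on the stack) (height (world z) of cover1 above 0.104 m).
It fails at once if one of the other covers is shifted by more than 20 mm (distance of any of cover2, cover3, cover4 from where it was at the start of the episode above 0.02 m).
It fails at once if a bystander is moved by more than 50 mm (distance of any of bottle1, bottle2, beaker, dish, trowel, jar from where it was at the start of the episode above 0.05 m).
Of pod1, pod2, pod3, pod4, pod5, pod6 only 4 to 6 are there at a start; the rules pass over those that are not, and their reading is None.
At some moment in a run one of pod1, pod2, pod3, pod4, pod5, pod6 may be knocked a few centimetres aside while the robot is not near it.
Once in a run the grip may slacken for a moment while it holds something.
It also fails if it takes over 210 s, if anything falls off the work surface, if the arm or the gripper's body presses on something with over 40 N, if the wrist force passes 120 N, or if a joint passes its speed limit or range.

## Working session

There is one attempt and no reset: what is moved stays moved. The work goes in short steps, Python scripts to look and compute and a tool call to move; the robot and the scene stay as the last step left them, time stands still between calls to the robot, and variables do not carry over. Pictures are saved under pics/ and viewed, and the job is handed in when it is done.

Besides the shell and the picture viewer there is one more tool, called by a JSON object that holds its "op" and its "data". apply_moves: Moves the arm, as the interface text tells. Its arguments: {"type":"object","properties":{"increments":{"type":"array","items":{"type":"number"}}},"required":["increments"]}

```bash
ls; mkdir -p pics; cat > h.py <<'E'
from station import robot
import numpy as np, cv2
from scipy.spatial.transform import Rotation as R
def snap(n,f=None):
    M=robot.camera_model(n); p,d=robot.snapshot(n)
    if f: cv2.imwrite('pics/'+f,p[:,:,::-1])
    return p,d,M
def cloud(p,d,M):
    h,w=d.shape; f=h/2/np.tan(np.radians(M['fovy'])/2)
    v,u=np.mgrid[:h,:w]
    X=np.stack([(u-M['cx'])/f*d,(v-M['cy'])/f*d,d,np.ones_like(d)],-1)
    return (X@np.array(M['T']).T)[...,:3]
E
python3 - <<'E'
from h import *
for n in ['scene','side','wrist']:
    p,d,M=snap(n,n+'0.png'); X=cloud(p,d,M); np.savez(n+'0.npz',p=p,d=d,X=X); print(n,{k:np.round(v,3) for k,v in M.items()},(d>0).mean())
s=robot.read_state(); print(s)
E
```

```text
pics
scene {'fovy': np.float64(56.407), 'cx': np.float64(277.408), 'cy': np.float64(208.83), 'T': array([[-0.53 ,  0.621, -0.577,  1.243],
       [ 0.848,  0.383, -0.367,  0.444],
       [-0.007, -0.684, -0.729,  1.007],
       [ 0.   ,  0.   ,  0.   ,  1.   ]])} 0.9946768707482994
side {'fovy': np.float64(49.331), 'cx': np.float64(277.793), 'cy': np.float64(214.398), 'T': array([[ 9.24e-01, -2.96e-01,  2.42e-01,  2.10e-01],
       [-3.82e-01, -7.14e-01,  5.87e-01, -7.27e-01],
       [-1.00e-03, -6.35e-01, -7.73e-01,  1.05e+00],
       [ 0.00e+00,  0.00e+00,  0.00e+00,  1.00e+00]])} 0.9960331632653061
wrist {'fovy': np.float64(67.674), 'cx': np.float64(279.682), 'cy': np.float64(208.553), 'T': array([[ 0.244, -0.934, -0.26 ,  0.22 ],
       [-0.97 , -0.236, -0.063, -0.589],
       [-0.002,  0.267, -0.964,  0.372],
       [ 0.   ,  0.   ,  0.   ,  1.   ]])} 0.996109693877551
{'time_s': 0.15, 'joint_pos': array([ 1.25482285,  0.41173004, -0.01270927,  1.5968467 ,  0.0055988 ,
        1.13428887, -0.08219908]), 'joint_vel': array([ 0.00014215, -0.0034278 ,  0.00152038, -0.00290649,  0.00104843,
       -0.00105591,  0.00079421]), 'joint_torque': array([ 2.39932218e-03, -6.01034260e+01,  6.83179703e-01, -2.99645519e+01,
        1.39647012e-02,  7.88430800e-03, -5.32061972e-05]), 'tcp_pos': array([ 0.15315362, -0.60555654,  0.2306397 ]), 'tcp_rot': array([-3.11630591e+00, -3.88090351e-01,  3.74221059e-04]), 'wrist_force': array([-0.65467989, -0.82374424,  0.79672975]), 'ft_torque': array([0.03139434, 0.03029798, 0.00036046]), 'width': 0.08515134306991032}
```

View pics/scene0.png

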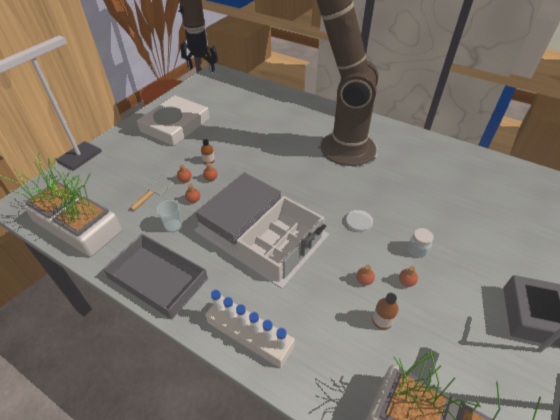

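View pics/side0.png

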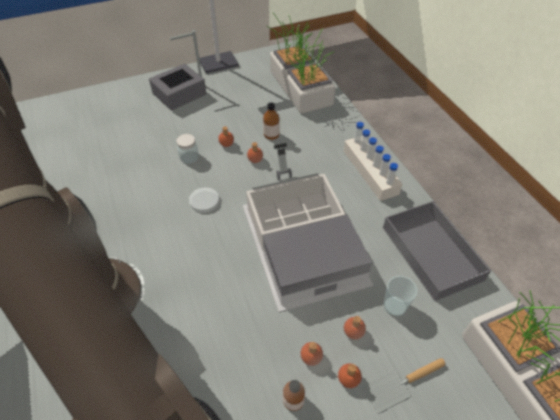

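View pics/wrist0.png

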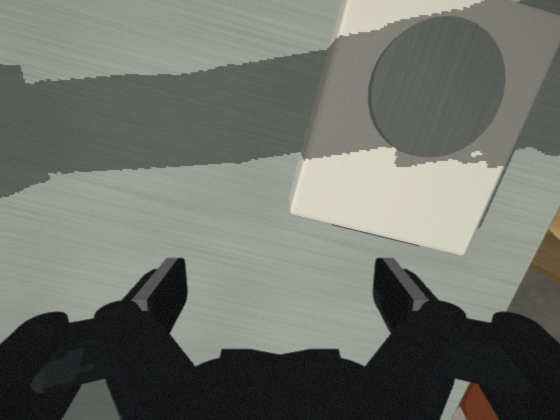

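The scene view shows five pods: three at (184,175), (210,172) and (193,194), and two at (365,275) and (408,277). The box and cover stack are at about (262,225), and the clamp is at (312,240), tipped outwards. The side view also shows five pods. Next I'll measure the station and the pods.

```bash
cat >> h.py <<'E'
def pods(p,d,X,show=False):
    hsv=cv2.cvtColor(p,cv2.COLOR_RGB2HSV)
    m=((hsv[...,0]<14)&(hsv[...,1]>110)&(hsv[...,2]>60)&(X[...,2]<0.12)&(X[...,2]>0.004)).astype(np.uint8)
    m=cv2.morphologyEx(m,cv2.MORPH_OPEN,np.ones((3,3)))
    n,l,st,c=cv2.connectedComponentsWithStats(m)
    out=[]
    for i in range(1,n):
        if st[i,4]<40: continue
        P=X[l==i]; 
        from scipy.optimize import least_squares
        # sphere-ish fit on bulb (r 27, centre z about .024)
        B=P[(P[:,2]>0.008+P[:,2].min()*0)&(P[:,2]<P[:,2].max())]
        zb=0
        f=lambda q: np.clip(np.linalg.norm(B-[q[0],q[1],q[2]],axis=1)-0.026,-.004,.004)
        q=least_squares(f,[*B[:,:2].mean(0),B[:,2].mean()-0.015]).x
        out.append((c[i],st[i,4],q,P[:,2].max(),P[P[:,2]>P[:,2].max()-.008].mean(0)))
    return out
E
python3 - <<'E'
from h import *
np.set_printoptions(precision=4,suppress=True)
for n in ['scene','side']:
    z=np.load(n+'0.npz'); p,d,X=z['p'],z['d'],z['X']
    print(n)
    for o in pods(p,d,X): print(np.round(o[0]),o[1],o[2],o[3],o[4])
    hsv=cv2.cvtColor(p,cv2.COLOR_RGB2HSV)
    t=X[250 if n=='side' else 215, 315 if n=='side' else 240]; print('cover pt',t, hsv[250,315])
    m=(np.abs(X[...,2]-0.096)<0.004)&(np.linalg.norm(X[...,:2]-t[:2],axis=-1)<0.2)&(hsv[...,2]<130)
    m=cv2.morphologyEx(m.astype(np.uint8),cv2.MORPH_OPEN,np.ones((3,3)))
    k,l,st,c=cv2.connectedComponentsWithStats(m); i=1+np.argmax(st[1:,4]); P=X[l==i]
    r=cv2.minAreaRect((P[:,:2]*1000).astype(np.float32)); print('cover',r,P[:,2].mean(),cv2.boxPoints(r))
    m=(np.abs(X[...,2]-0.048-.034)<0.004)&(np.linalg.norm(X[...,:2]-t[:2],axis=-1)<0.4)&(hsv[...,2]>140)&(hsv[...,1]<60)
    P=X[m]; r=cv2.minAreaRect((P[:,:2]*1000).astype(np.float32)); print('rim',r,len(P))
E
```

```text
scene
[161.  23.] 266 [-0.4148 -1.4131  0.0583] 0.11981487086054643 [-0.3796 -1.3918  0.1149]
[140.  17.] 47 [-0.506  -1.6818  0.0184] 0.06400317881024797 [-0.4978 -1.6917  0.06  ]
[131.  31.] 214 [-0.2476 -1.4886  0.059 ] 0.11990092514882389 [-0.2394 -1.5016  0.1161]
[207. 150.] 94 [ 0.3627 -0.4402  0.0557] 0.08368069762708186 [ 0.3727 -0.4316  0.0795]
[184. 175.] 133 [ 0.501  -0.4421  0.0246] 0.05870915420966738 [ 0.5024 -0.433   0.0563]
[210. 174.] 124 [ 0.4443 -0.3631  0.0249] 0.05509542365632136 [ 0.4486 -0.3553  0.0491]
[193. 195.] 141 [ 0.5667 -0.345   0.0253] 0.0567112337406277 [ 0.5687 -0.3371  0.0504]
[366. 277.] 167 [0.5592 0.314  0.0246] 0.05615164319413379 [0.5629 0.3173 0.0517]
[409. 278.] 171 [0.4965 0.4235 0.0248] 0.058722607255545345 [0.5008 0.4296 0.0535]
[390. 310.] 174 [0.6542 0.4095 0.0775] 0.10867063680845757 [0.6638 0.4154 0.1038]
cover pt [ 0.606  -0.1007  0.0962] [ 10   9 165]
cover ((557.1357421875, -142.1603240966797), (166.7616729736328, 240.81134033203125), 84.834716796875) 0.09653225893355272 [[ 429.7123 -214.3625]
 [ 669.5458 -236.0426]
 [ 684.5592  -69
[... 335 characters left out ...]
-0.3458  0.0241] 0.07064182586838641 [ 0.5616 -0.3466  0.0676]
[310. 353.] 257 [ 0.4425 -0.3637  0.0242] 0.0732899883496243 [ 0.4379 -0.3631  0.0706]
[349. 376.] 348 [ 0.4999 -0.4432  0.0246] 0.0734338894379043 [ 0.498  -0.4424  0.071 ]
[294. 398.] 70 [ 0.3649 -0.4345  0.0547] 0.07774162787457917 [ 0.3581 -0.4507  0.073 ]
cover pt [ 0.5513 -0.1474  0.0963] [168  11 114]
cover ((555.629150390625, -143.20065307617188), (163.60606384277344, 238.5473175048828), 84.64655303955078) 0.09573488766651812 [[ 429.2436 -213.5187]
 [ 666.7504 -235.775 ]
 [ 682.0147  -72.8826]
 [ 444.5079  -50.6263]]
rim ((634.6268310546875, -164.7303466796875), (546.46923828125, 417.53106689453125), 82.7386245727539) 635
```

```bash
cat >> h.py <<'E'
YAW=-0.0917
SO=np.array([0.5563,-0.1427,0])+0.174*np.array([-np.sin(YAW),np.cos(YAW),0])
RS=R.from_euler('z',YAW)
def st2w(v): return SO+RS.apply(v)
def w2st(v): return RS.inv().apply(np.asarray(v)-SO)
def proj(M,P,h=420):
    f=h/2/np.tan(np.radians(M['fovy'])/2); T=np.linalg.inv(np.array(M['T'])); c=T[:3,:3]@P+T[:3,3]
    return f*c[0]/c[2]+M['cx'],f*c[1]/c[2]+M['cy']
NAT=np.pi/2+YAW
def Rt(psi,tilt=None):  # tool x at world angle psi, pointing down
    return R.from_euler('z',psi)*R.from_euler('x',np.pi)
def go(*targets):
    """targets: (xyz world, psi) -> rows rel. to current pose"""
    s=robot.read_state(); p=s['tcp_pos']; r=R.from_rotvec(s['tcp_rot'])
    print('t',round(s['time_s'],2),'tcp',np.round(p,4),'psi',round(float(np.arctan2(*r.as_matrix()[[1,0],0])),3),'F',np.round(s['wrist_force'],1),'w',round(s['width'],4),'q',np.round(s['joint_pos'],2))
    for x,o in targets:
        Rr=o if isinstance(o,R) else Rt(o)
        a=r.inv().apply(np.asarray(x)-p); b=(r.inv()*Rr).as_rotvec()
        print('  shift',np.round(a,4),'turn/1.5',np.round(b/1.5,4),'rows',round(max(np.linalg.norm(a)/.05,np.degrees(np.linalg.norm(b))/8.59),1))
E
python3 - <<'E'
from h import *
for n in ['scene','side']:
    p=np.load(n+'0.npz')['p'][:,:,::-1].copy(); M=robot.camera_model(n)
    for z,c in [(0.082,(0,255,0)),(0.0,(255,0,0))]:
        q=[proj(M,st2w([a*.119,b*.081,z])) for a,b in [(-1,-1),(1,-1),(1,1),(-1,1)]]
        cv2.polylines(p,[np.array(q).astype(int)],True,c,1)
    for a in (-1,0,1):
        for b in (-1,1):
            q=proj(M,st2w([a*.0757,b*.038,.006])); cv2.circle(p,(int(q[0]),int(q[1])),2,(0,0,255),-1)
    for v in ([0,.1,.106],[0,.081,.091]): q=proj(M,st2w(v)); cv2.circle(p,(int(q[0]),int(q[1])),2,(255,0,255),-1)
    c=(270,230) if n=='scene' else (305,215)
    cv2.imwrite('pics/ov_%s.png'%n,cv2.resize(p[c[1]-75:c[1]+75,c[0]-100:c[0]+100],None,fx=4,fy=4))
print(SO)
go(([0.5005,-.4427,.25],NAT-.5),([0.5005,-.4427,.15],NAT-.5))
E
```

```text
[0.57223345 0.03056894 0.        ]
t 0.15 tcp [ 0.1532 -0.6056  0.2306] psi 0.248 F [-0.7 -0.8  0.8] w 0.0852 q [ 1.25  0.41 -0.01  1.6   0.01  1.13 -0.08]
  shift [ 0.3767 -0.0727 -0.0193] turn/1.5 [-8.000e-04 -2.000e-04 -4.875e-01] rows 7.7
  shift [ 0.3767 -0.0726  0.0807] turn/1.5 [-8.000e-04 -2.000e-04 -4.875e-01] rows 7.8
```

View pics/ov_scene.png

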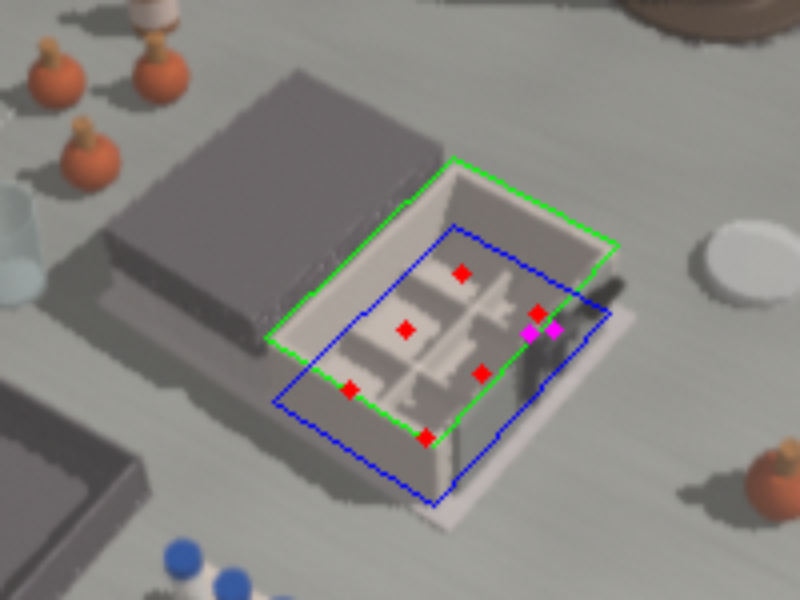

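View pics/ov_side.png

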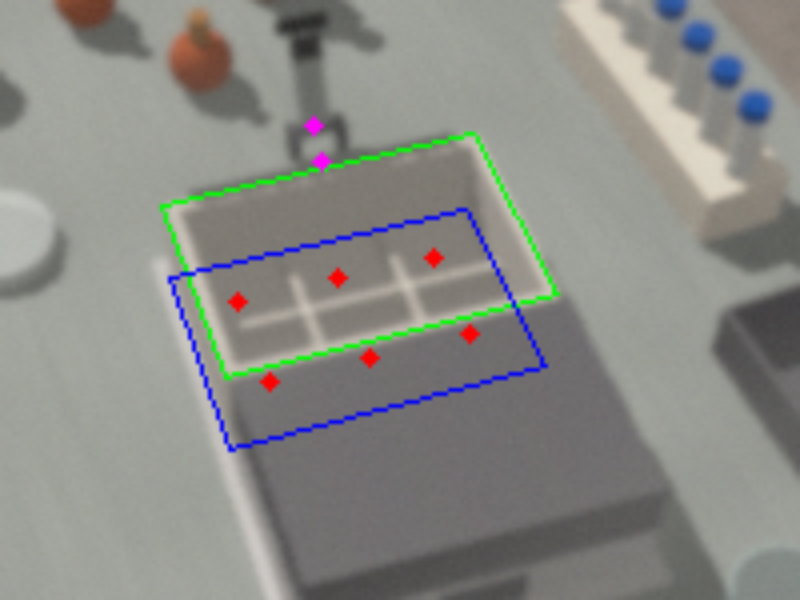

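The overlays match the rim, dividers and hinge. I'll start with pod A at (0.5005, -0.4427), moving to hover above it.

{"op": "apply_moves", "data": {"increments": [0.377,-0.073,-0.019,0,0,-0.487,0.5,0.377,-0.073,-0.019,0,0,-0.487,0.5,0.377,-0.073,-0.019,0,0,-0.487,0.5,0.377,-0.073,-0.019,0,0,-0.487,0.5,0.377,-0.073,-0.019,0,0,-0.487,0.5,0.377,-0.073,-0.019,0,0,-0.487,0.5,0.377,-0.073,-0.019,0,0,-0.487,0.5,0.377,-0.073,-0.019,0,0,-0.487,0.5,0.377,-0.073,-0.019,0,0,-0.487,0.5,0.377,-0.073,0.03,0,0,-0.487,0.5,0.377,-0.073,0.081,0,0,-0.487,0.5,0.377,-0.073,0.081,0,0,-0.487,0.5]}}

```text
time_s: 1.35
tcp_pos: [0.4962, -0.44, 0.1425]
tcp_rot: [-2.762, -1.47, 0.008]
wrist_force: [-0.5, 1.0, -0.5]
width: 0.043
```

```bash
cat >> h.py <<'E'
def mark(p,M,pts,f):
    p=p[:,:,::-1].copy()
    for v in pts:
        q=proj(M,np.asarray(v)); cv2.circle(p,(int(q[0]),int(q[1])),3,(0,255,0),1)
    cv2.imwrite('pics/'+f,p)
def look(names=('scene','side'),f=None):
    for n in names:
        p,d,M=snap(n,(n+f) if f else None); X=cloud(p,d,M)
        for o in pods(p,d,X):
            if abs(o[2][0]-.6)<.5 and abs(o[2][1])<.8: print(n,np.round(o[0]),o[1],np.round(o[2],4),round(o[3],3), 'st',np.round(w2st(o[2]),3))
E
python3 - <<'E'
from h import *
look(('scene','side','wrist'),'1.png')
go(([0.5005,-.4427,.049],NAT-.5))
E
```

```text
scene [207. 150.] 94 [ 0.3642 -0.4407  0.0554] 0.084 st [-0.164 -0.488  0.055]
scene [210. 174.] 127 [ 0.4439 -0.3629  0.0247] 0.054 st [-0.092 -0.404  0.025]
scene [184. 176.] 121 [ 0.5014 -0.4416  0.025 ] 0.054 st [-0.027 -0.477  0.025]
scene [192. 195.] 140 [ 0.5669 -0.3461  0.0258] 0.056 st [ 0.029 -0.376  0.026]
scene [366. 277.] 167 [0.559  0.3139 0.0247] 0.059 st [-0.039  0.281  0.025]
scene [409. 278.] 176 [0.4965 0.4235 0.0244] 0.06 st [-0.111  0.384  0.024]
scene [390. 311.] 172 [0.6549 0.4096 0.0767] 0.108 st [0.048 0.385 0.077]
side [310. 353.] 256 [ 0.4425 -0.3645  0.0244] 0.073 st [-0.093 -0.405  0.024]
side [349. 376.] 342 [ 0.5002 -0.4434  0.0243] 0.074 st [-0.028 -0.479  0.024]
side [294. 398.] 110 [ 0.3657 -0.4346  0.055 ] 0.078 st [-0.163 -0.482  0.055]
wrist [282.  56.] 3241 [ 0.568  -0.3456  0.0237] 0.072 st [ 0.03  -0.375  0.024]
wrist [178. 161.] 2501 [ 0.4457 -0.3639  0.0233] 0.072 st [-0.09  -0.404  0.023]
wrist [282. 198.] 2262 [ 0.5026 -0.4426  0.0235] 0.072 st [-0.026 -0.478  0.023]
t 1.5 tcp [ 0.5012 -0.4431  0.1516] psi 0.978 F [-0.3 -0.8  0.4] w 0.0426 q [ 0.82  0.57 -0.25  1.55  0.15  1.04 -0.06]
  shift [-1.000e-04 -9.000e-04  1.026e-01] turn/1.5 [ 0.0004 -0.0004 -0.0009] rows 2.1
```

View pics/wrist1.png

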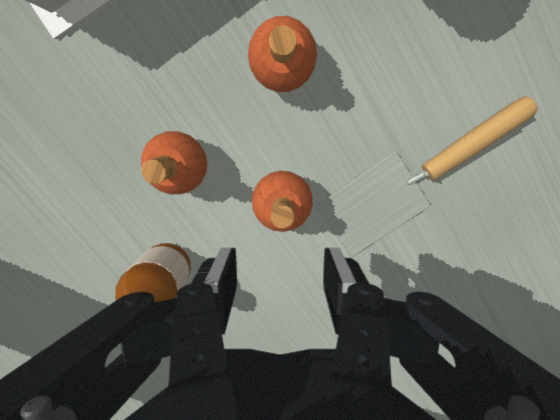

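The wrist view shows pod A's neck at (282,213), centred between the fingers. I'll descend and grip.

{"op": "apply_moves", "data": {"increments": [0,-0.001,0.04,0,0,0,0.5,0,-0.001,0.075,0,0,0,0.5,0,-0.001,0.102,0,0,0,0.5,0,-0.001,0.102,0,0,0,0.5,0,-0.001,0.102,0,0,0,0,0,-0.001,0.102,0,0,0,0,0,-0.001,0.102,0,0,0,0,0,-0.001,0.102,0,0,0,0,0,-0.001,0.102,0,0,0,0]}}

```text
time_s: 2.4
tcp_pos: [0.502, -0.4439, 0.0531]
tcp_rot: [2.769, 1.473, 0.004]
wrist_force: [-1.4, 0.4, 7.3]
width: 0.0158
```

```bash
python3 - <<'E'
from h import *
go((st2w([.0757,-.038,.20]),NAT))
E
```

```text
t 2.4 tcp [ 0.502  -0.4439  0.0531] psi 0.978 F [-1.4  0.4  7.3] w 0.0158 q [ 0.81  0.68 -0.23  1.62  0.19  0.86 -0.09]
  shift [ 0.4357 -0.1215 -0.1476] turn/1.5 [ 0.0037  0.0009 -0.3344] rows 9.5
```

{"op": "apply_moves", "data": {"increments": [0,0,-0.05,0,0,0,0,0,0,-0.1,0,0,0,0,0,0,-0.148,0,0,0,0,0.05,-0.014,-0.148,0,0,-0.038,0,0.1,-0.028,-0.148,0,0,-0.077,0,0.148,-0.041,-0.148,0,0,-0.113,0,0.195,-0.054,-0.148,0,0,-0.15,0,0.242,-0.067,-0.148,0,0,-0.186,0,0.29,-0.081,-0.148,0,0,-0.222,0,0.338,-0.094,-0.148,0,0,-0.259,0,0.386,-0.108,-0.148,0,0,-0.296,0,0.436,-0.1215,-0.148,0,0,-0.334,0]}}

```text
time_s: 3.6
tcp_pos: [0.6443, -0.0147, 0.2025]
tcp_rot: [2.314, 2.113, 0.005]
wrist_force: [1.0, -0.6, -1.9]
width: 0.0154
```

```bash
python3 - <<'E'
from h import *
p,d,M=snap('wrist','w2.png')
go((st2w([.0757,-.038,.20]),NAT),(st2w([.0757,-.038,.060]),NAT))
E
```

```text
t 3.65 tcp [ 0.6459 -0.0027  0.2027] psi 1.494 F [2.2 8.4 0.5] w 0.0158 q [ 0.26  0.51 -0.47  1.56  0.25  1.12 -0.35]
  shift [-0.0116 -0.0009  0.0027] turn/1.5 [ 0.006  -0.0032  0.01  ] rows 0.2
  shift [-0.0123 -0.0022  0.1427] turn/1.5 [ 0.006  -0.0032  0.01  ] rows 2.9
```

View pics/w2.png

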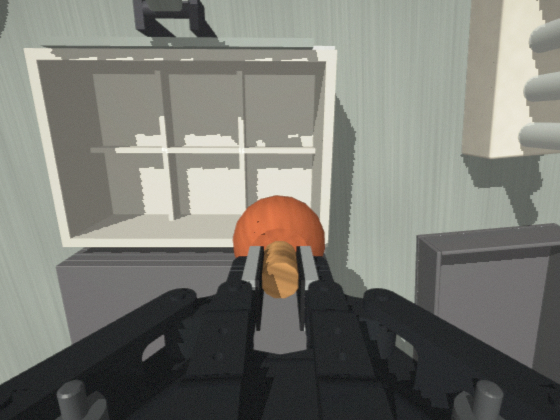

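The pod is held by the neck at (280,270), with the cell in view. I'll lower and release it.

{"op": "apply_moves", "data": {"increments": [-0.012,-0.001,0.003,0.006,-0.003,0.01,0,-0.012,-0.001,0.003,0.006,-0.003,0.01,0,-0.012,-0.002,0.04,0.006,-0.003,0.01,0,-0.012,-0.002,0.08,0.006,-0.003,0.01,0,-0.012,-0.002,0.115,0.006,-0.003,0.01,0,-0.012,-0.002,0.138,0.006,-0.003,0.01,0,-0.012,-0.002,0.141,0.006,-0.003,0.01,0,-0.012,-0.002,0.141,0.006,-0.003,0.01,0,-0.012,-0.002,0.141,0.006,-0.003,0.01,0.4,-0.012,-0.002,0.141,0.006,-0.003,0.01,0.4,-0.012,-0.002,0.141,0.006,-0.003,0.01,0.4]}}

```text
time_s: 4.75
tcp_pos: [0.6451, -0.0141, 0.0631]
tcp_rot: [2.32, 2.116, 0.003]
wrist_force: [0.8, 0.5, 0.7]
width: 0.0344
```

```bash
python3 - <<'E'
from h import *
look(('scene','side'),'3.png')
go((st2w([.0757,-.038,.20]),NAT))
E
```

```text
scene [207. 150.] 89 [ 0.3733 -0.4226  0.0509] 0.084 st [-0.157 -0.469  0.051]
scene [210. 174.] 126 [ 0.4439 -0.3638  0.0252] 0.054 st [-0.092 -0.404  0.025]
scene [193. 196.] 135 [ 0.567  -0.3448  0.0247] 0.049 st [ 0.029 -0.374  0.025]
scene [261. 246.] 83 [ 0.6423 -0.0134  0.0295] 0.069 st [ 0.074 -0.037  0.03 ]
scene [366. 277.] 161 [0.5587 0.3136 0.0251] 0.054 st [-0.039  0.281  0.025]
scene [409. 278.] 179 [0.497  0.4239 0.0239] 0.058 st [-0.111  0.385  0.024]
scene [390. 311.] 172 [0.6549 0.4096 0.0765] 0.112 st [0.048 0.385 0.076]
side [226. 139.] 148 [0.4958 0.4224 0.0234] 0.057 st [-0.112  0.383  0.023]
side [254. 154.] 144 [0.5574 0.3129 0.0236] 0.064 st [-0.041  0.28   0.024]
side [353. 327.] 229 [ 0.5654 -0.3458  0.0243] 0.073 st [ 0.028 -0.375  0.024]
side [310. 353.] 261 [ 0.4428 -0.3644  0.0244] 0.072 st [-0.093 -0.405  0.024]
side [293. 396.] 149 [ 0.3661 -0.4343  0.0552] 0.081 st [-0.163 -0.482  0.055]
t 4.85 tcp [ 0.6448 -0.0139  0.0625] psi 1.479 F [ 0.   0.5 -0.1] w 0.0339 q [ 0.23  0.66 -0.42  1.67  0.33  0.88 -0.41]
  shift [-0.0003 -0.0004 -0.1375] turn/1.5 [ 0.0009 -0.0002  0.    ] rows 2.7
```

View pics/scene3.png

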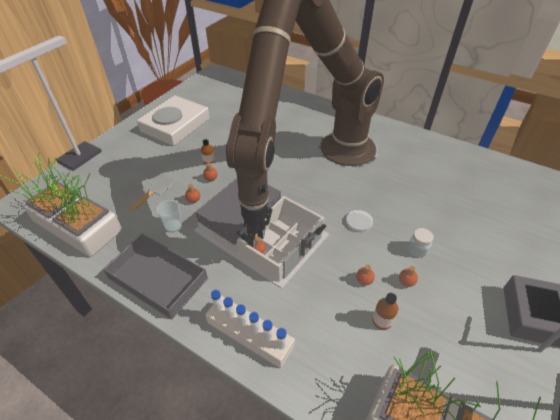

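```bash
python3 - <<'E'
from h import *
def ray(n,u,v,z):
    M=robot.camera_model(n); T=np.array(M['T']); f=210/np.tan(np.radians(M['fovy'])/2)
    r=T[:3,:3]@np.array([(u-M['cx'])/f,(v-M['cy'])/f,1]); o=T[:3,3]; return o+r*(z-o[2])/r[2]
print('beaker',ray('scene',171,217,.045),ray('side',400,295,.045))
go((st2w([.0757,-.038,.20]),NAT),([.5662,-.3453,.2],1.0),([.5662,-.3453,.15],1.0))
E
```

```text
beaker [ 0.69763155 -0.320744    0.045     ] [ 0.70600989 -0.31994326  0.045     ]
t 4.85 tcp [ 0.6448 -0.0139  0.0625] psi 1.479 F [ 0.   0.5 -0.1] w 0.0339 q [ 0.23  0.66 -0.42  1.67  0.33  0.88 -0.41]
  shift [-0.0003 -0.0004 -0.1375] turn/1.5 [ 0.0009 -0.0002  0.    ] rows 2.7
  shift [-0.3371 -0.0477 -0.1376] turn/1.5 [ 0.0008 -0.0004  0.3194] rows 7.3
  shift [-0.3371 -0.0478 -0.0876] turn/1.5 [ 0.0008 -0.0004  0.3194] rows 7.0
```

{"op": "apply_moves", "data": {"increments": [0,0,-0.05,0,0,0,0.4,0,0,-0.1,0,0,0,0.4,0,0,-0.138,0,0,0,0.4,-0.05,-0.007,-0.138,0,0,0.05,0.5,-0.1,-0.014,-0.138,0,0,0.1,0.5,-0.15,-0.021,-0.138,0,0,0.15,0.5,-0.2,-0.028,-0.138,0,0,0.2,0.5,-0.25,-0.035,-0.138,0,0,0.25,0.5,-0.295,-0.042,-0.138,0,0,0.29,0.5,-0.337,-0.048,-0.138,0,0,0.319,0.5,-0.337,-0.048,-0.1,0,0,0.319,0.5,-0.337,-0.048,-0.088,0,0,0.319,0.5]}}

```text
time_s: 6.05
tcp_pos: [0.5636, -0.3459, 0.1474]
tcp_rot: [-2.756, -1.502, 0.002]
wrist_force: [-0.2, 1.3, -0.6]
width: 0.0427
```

```bash
python3 - <<'E'
from h import *
robot.snapshot('side')
look(('wrist','scene'),'4.png')
go(([.5662,-.3453,.055],1.0))
E
```

```text
wrist [284. 199.] 2286 [ 0.568  -0.3453  0.0235] 0.072 st [ 0.03  -0.375  0.023]
wrist [175. 277.] 1136 [ 0.4454 -0.3628  0.0227] 0.058 st [-0.09  -0.403  0.023]
scene [207. 149.] 92 [ 0.3628 -0.4396  0.0549] 0.086 st [-0.165 -0.487  0.055]
scene [210. 174.] 128 [ 0.4434 -0.3646  0.025 ] 0.053 st [-0.092 -0.405  0.025]
scene [193. 195.] 139 [ 0.5667 -0.3458  0.025 ] 0.055 st [ 0.029 -0.375  0.025]
scene [259. 246.] 104 [ 0.6434 -0.0138  0.0307] 0.067 st [ 0.075 -0.038  0.031]
scene [366. 277.] 167 [0.5589 0.3135 0.0248] 0.061 st [-0.039  0.281  0.025]
scene [409. 278.] 180 [0.4964 0.4236 0.0244] 0.057 st [-0.111  0.384  0.024]
scene [390. 310.] 175 [0.6542 0.4097 0.077 ] 0.108 st [0.047 0.385 0.077]
t 6.2 tcp [ 0.5663 -0.3431  0.1499] psi 1.003 F [ 0.4 -0.1 -0.1] w 0.0428 q [ 0.67  0.57 -0.29  1.57  0.18  1.03 -0.23]
  shift [-0.0021  0.0012  0.0949] turn/1.5 [-0.0008 -0.0012  0.002 ] rows 1.9
```

View pics/wrist4.png

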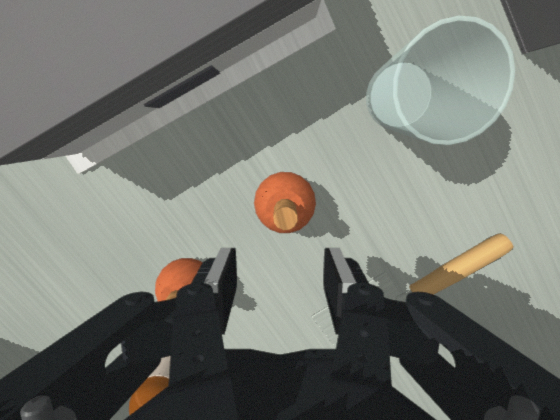

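Pod C's neck is at (286,215), centred between the fingers. I'll grip it.

{"op": "apply_moves", "data": {"increments": [-0.002,0.002,0.04,0,0,0,0.5,-0.002,0.002,0.08,0,0,0,0.5,-0.002,0.002,0.095,0,0,0,0.5,-0.002,0.002,0.095,0,0,0,0.5,-0.002,0.002,0.095,0,0,0,0,-0.002,0.002,0.095,0,0,0,0,-0.002,0.002,0.095,0,0,0,0,-0.002,0.002,0.095,0,0,0,0,-0.002,0.002,0.05,0,0,0,0,-0.002,0.002,0,0,0,0,0,-0.002,0.002,-0.05,0,0,0,0,-0.002,0.002,-0.05,0,0,0,0]}}

```text
time_s: 7.4
tcp_pos: [0.5708, -0.3478, 0.2097]
tcp_rot: [2.746, 1.505, 0.014]
wrist_force: [1.4, -0.2, -1.0]
width: 0.0153
```

```bash
python3 - <<'E'
from h import *
p,d,M=snap('wrist','w5.png')
go((st2w([0,-.038,.20]),NAT))
E
```

```text
t 7.45 tcp [ 0.5692 -0.3471  0.2057] psi 1.003 F [ 0.3 -0.2 -2.2] w 0.0152 q [ 0.68  0.52 -0.3   1.51  0.16  1.13 -0.22]
  shift [ 0.2863 -0.1832  0.0048] turn/1.5 [ 5.800e-03 -1.000e-04 -3.176e-01] rows 6.8
```

View pics/w5.png

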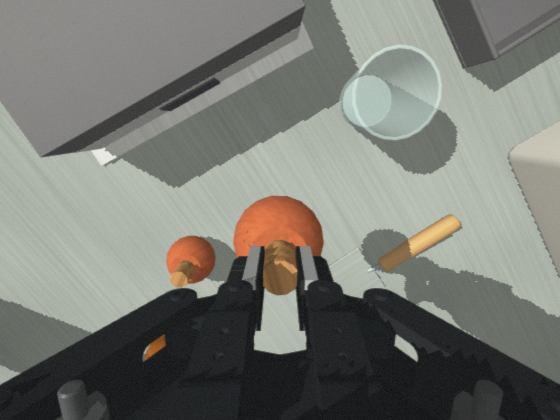

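The pod is held. I'll move it to the middle front cell.

{"op": "apply_moves", "data": {"increments": [0.04,-0.026,0.005,0,0,-0.045,0,0.08,-0.052,0.005,0,0,-0.09,0,0.12,-0.078,0.005,0,0,-0.135,0,0.16,-0.104,0.005,0,0,-0.18,0,0.2,-0.13,0.005,0,0,-0.225,0,0.24,-0.155,0.005,0,0,-0.265,0,0.27,-0.173,0.005,0,0,-0.3,0,0.286,-0.183,0.005,0.006,0,-0.3176,0,0.286,-0.183,0.005,0.006,0,-0.3176,0,0.286,-0.183,0.005,0.006,0,-0.3176,0]}}

```text
time_s: 8.45
tcp_pos: [0.5686, -0.0089, 0.1992]
tcp_rot: [-2.322, -2.116, 0.002]
wrist_force: [0.1, -0.1, -2.5]
width: 0.0153
```

```bash
python3 - <<'E'
from h import *
go((st2w([0,-.038,.20]),NAT),(st2w([0,-.038,.063]),NAT))
E
```

```text
t 8.45 tcp [ 0.5686 -0.0089  0.1992] psi 1.478 F [ 0.1 -0.1 -2.5] w 0.0153 q [ 0.32  0.39 -0.5   1.75  0.22  1.06 -0.35]
  shift [ 0.0016 -0.     -0.0008] turn/1.5 [-0.0008  0.0005 -0.0008] rows 0.0
  shift [1.700e-03 1.000e-04 1.362e-01] turn/1.5 [-0.0008  0.0005 -0.0008] rows 2.7
```

{"op": "apply_moves", "data": {"increments": [0.001,0,0.04,0,0,0,0,0.001,0,0.08,0,0,0,0,0.001,0,0.115,0,0,0,0,0.001,0,0.132,0,0,0,0,0.001,0,0.136,0,0,0,0,0.001,0,0.136,0,0,0,0,0.001,0,0.136,0,0,0,0.4,0.001,0,0.136,0,0,0,0.4,0.001,0,0.136,0,0,0,0.4,0.001,0,0.09,0,0,0,0.4,0.001,0,0.04,0,0,0,0.4,0.001,0,0,0,0,0,0.4]}}

```text
time_s: 9.65
tcp_pos: [0.5691, -0.0079, 0.2019]
tcp_rot: [2.322, 2.116, -0.0]
wrist_force: [0.7, 0.0, 0.1]
width: 0.0342
```

```bash
python3 - <<'E'
from h import *
look(('scene','side'),'6.png')
look(('wrist',),'6.png')
go(([.4430,-.364,.2],NAT-.5),([.4430,-.364,.15],NAT-.5))
E
```

```text
scene [207. 150.] 99 [ 0.3625 -0.4391  0.0533] 0.085 st [-0.166 -0.487  0.053]
scene [210. 174.] 125 [ 0.4444 -0.3634  0.0239] 0.055 st [-0.091 -0.404  0.024]
scene [272. 232.] 162 [ 0.5652 -0.0109  0.0308] 0.071 st [-0.003 -0.042  0.031]
scene [259. 246.] 107 [ 0.6428 -0.0144  0.0305] 0.065 st [ 0.074 -0.038  0.03 ]
scene [366. 277.] 167 [0.5591 0.3139 0.0247] 0.059 st [-0.039  0.281  0.025]
scene [409. 278.] 171 [0.497  0.4229 0.0246] 0.056 st [-0.111  0.384  0.025]
scene [390. 311.] 167 [0.6547 0.4093 0.0772] 0.112 st [0.047 0.385 0.077]
side [226. 139.] 142 [0.4946 0.4223 0.0228] 0.054 st [-0.113  0.383  0.023]
side [255. 155.] 146 [0.557  0.3132 0.0243] 0.057 st [-0.041  0.28   0.024]
side [318. 214.] 41 [0.6211 0.0066 0.0615] 0.068 st [ 0.051 -0.019  0.061]
side [310. 353.] 250 [ 0.4429 -0.3647  0.0241] 0.075 st [-0.093 -0.405  0.024]
side [293. 397.] 112 [ 0.3658 -0.4346  0.0552] 0.08 st [-0.163 -0.482  0.055]
wrist [345. 187.] 1616 [ 0.644  -0.0143  0.0295] 0.077 st [ 0.076 -0.038  0.029]
wrist [272. 191.] 1637 [ 0.5659 -0.0113  0.0295] 0.078 st [-0.002 -0.042  0.03 ]
t 9.8 tcp [ 0.5706 -0.008   0.2025] psi 1.477 F [-0.8 -1.2 -1.4] w 0.0341 q [ 0.32  0.39 -0.51  1.74  0.22  1.06 -0.36]
  shift [-0.3664 -0.0938  0.0023] turn/1.5 [ 0.0035 -0.0004  0.3322] rows 7.6
  shift [-0.3664 -0.0941  0.0522] turn/1.5 [ 0.0035 -0.0004  0.3322] rows 7.6
```

View pics/wrist6.png

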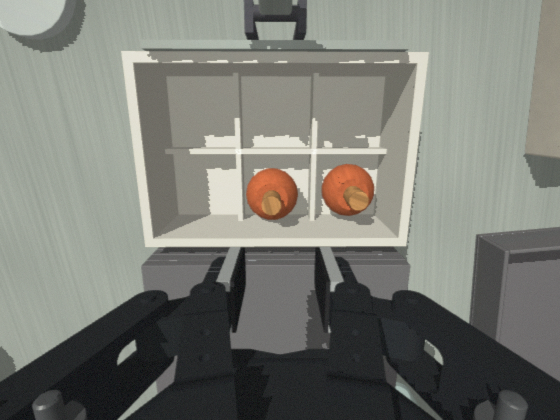

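Two pods now stand in front-row cells, at (272,192) and (347,190). Pod B is next.

{"op": "apply_moves", "data": {"increments": [-0.04,-0.01,0.002,0,0,0.036,0.5,-0.088,-0.022,0.002,0,0,0.08,0.5,-0.136,-0.035,0.002,0,0,0.124,0.5,-0.184,-0.047,0.002,0,0,0.167,0.5,-0.232,-0.059,0.002,0,0,0.21,0.5,-0.28,-0.072,0.002,0,0,0.254,0.5,-0.325,-0.083,0.002,0,0,0.295,0.5,-0.352,-0.09,0.015,0,0,0.32,0.5,-0.366,-0.094,0.04,0.0035,0,0.332,0.5,-0.366,-0.094,0.052,0.0035,0,0.332,0.5,-0.366,-0.094,0.052,0.0035,0,0.332,0.5]}}

```text
time_s: 10.9
tcp_pos: [0.4422, -0.3613, 0.1472]
tcp_rot: [-2.766, -1.477, 0.002]
wrist_force: [0.7, 0.1, 0.2]
width: 0.0427
```

```bash
python3 - <<'E'
from h import *
look(('wrist',),'7.png')
go(([.4435,-.364,.055],NAT-.5))
E
```

```text
wrist [284. 200.] 2266 [ 0.4453 -0.3637  0.0235] 0.072 st [-0.09  -0.404  0.023]
t 10.95 tcp [ 0.4433 -0.3613  0.1488] psi 0.982 F [ 0.1 -0.2  1. ] w 0.0425 q [ 0.81  0.42 -0.27  1.8   0.14  0.94 -0.11]
  shift [-0.0023  0.0019  0.0938] turn/1.5 [-0.0022 -0.0013  0.002 ] rows 1.9
```

View pics/wrist7.png

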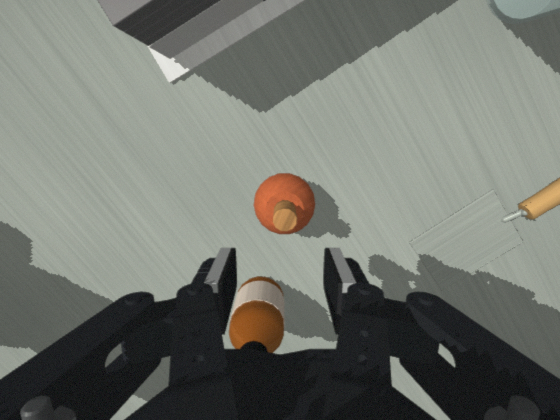

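Pod B's neck is at (286,217). The bottle behind it clears the gripper body by about 30 mm. I'll grip the pod.

{"op": "apply_moves", "data": {"increments": [-0.002,0.002,0.04,0,0,0,0.5,-0.002,0.002,0.08,0,0,0,0.5,-0.002,0.002,0.094,0,0,0,0.5,-0.002,0.002,0.094,0,0,0,0.5,-0.002,0.002,0.094,0,0,0,0,-0.002,0.002,0.094,0,0,0,0,-0.002,0.002,0.094,0,0,0,0,-0.002,0.002,0.094,0,0,0,0,-0.002,0.002,0.05,0,0,0,0,-0.002,0.002,0,0,0,0,0,-0.002,0.002,-0.05,0,0,0,0,-0.002,0.002,-0.05,0,0,0,0]}}

```text
time_s: 12.15
tcp_pos: [0.4475, -0.3666, 0.2073]
tcp_rot: [2.763, 1.477, 0.009]
wrist_force: [0.4, -0.6, -1.2]
width: 0.0153
```

```bash
python3 - <<'E'
from h import *
go((st2w([-.0757,-.038,.20]),NAT))
E
```

```text
t 12.15 tcp [ 0.4475 -0.3666  0.2073] psi 0.982 F [ 0.4 -0.6 -1.2] w 0.0153 q [ 0.82  0.37 -0.28  1.74  0.11  1.05 -0.09]
  shift [ 0.33   -0.1654  0.0059] turn/1.5 [ 0.007   0.0011 -0.3315] rows 7.4
```

{"op": "apply_moves", "data": {"increments": [0.04,-0.02,0.005,0,0,-0.04,0,0.08,-0.04,0.005,0,0,-0.08,0,0.12,-0.06,0.005,0,0,-0.12,0,0.16,-0.08,0.005,0,0,-0.16,0,0.2,-0.1,0.005,0,0,-0.2,0,0.24,-0.12,0.005,0,0,-0.24,0,0.275,-0.138,0.005,0,0,-0.28,0,0.305,-0.153,0.005,0.007,0,-0.31,0,0.323,-0.162,0.006,0.007,0,-0.325,0,0.33,-0.1655,0.006,0.007,0.001,-0.3315,0,0.33,-0.1655,0.006,0.007,0.001,-0.3315,0,0.33,-0.1655,0.006,0.007,0.001,-0.3315,0]}}

```text
time_s: 13.35
tcp_pos: [0.4932, -0.0018, 0.1999]
tcp_rot: [2.323, 2.115, -0.001]
wrist_force: [0.7, -0.2, -1.8]
width: 0.0152
```

```bash
python3 - <<'E'
from h import *
go((st2w([-.0757,-.038,.20]),NAT),(st2w([-.0757,-.038,.063]),NAT))
E
```

```text
t 13.35 tcp [ 0.4932 -0.0018  0.1999] psi 1.477 F [ 0.7 -0.2 -1.8] w 0.0152 q [ 0.38  0.27 -0.56  1.92  0.17  1.   -0.35]
  shift [ 0.0014  0.0001 -0.0001] turn/1.5 [ 0.      0.0007 -0.0013] rows 0.0
  shift [1.600e-03 1.000e-04 1.369e-01] turn/1.5 [ 0.      0.0007 -0.0013] rows 2.7
```

{"op": "apply_moves", "data": {"increments": [0.001,0,0.04,0,0,0,0,0.001,0,0.08,0,0,0,0,0.001,0,0.115,0,0,0,0,0.001,0,0.132,0,0,0,0,0.001,0,0.137,0,0,0,0,0.001,0,0.137,0,0,0,0,0.001,0,0.137,0,0,0,0.4,0.001,0,0.137,0,0,0,0.4,0.001,0,0.137,0,0,0,0.4,0.001,0,0.09,0,0,0,0.4,0.001,0,0.04,0,0,0,0.4,0.001,0,-0.03,0,0,0,0.4]}}

```text
time_s: 14.55
tcp_pos: [0.4928, -0.0008, 0.2116]
tcp_rot: [-2.323, -2.115, 0.002]
wrist_force: [0.5, -0.8, -0.0]
width: 0.0339
```

```bash
python3 - <<'E'
from h import *
look(('scene','side','wrist'),'8.png')
go(([.558,.3137,.26],NAT+.5),([.558,.3137,.15],NAT+.5))
E
```

```text
scene [207. 149.] 97 [ 0.3643 -0.4396  0.055 ] 0.087 st [-0.164 -0.487  0.055]
scene [286. 219.] 150 [ 0.4916 -0.003   0.0311] 0.068 st [-0.077 -0.041  0.031]
scene [272. 232.] 168 [ 0.5647 -0.011   0.0307] 0.074 st [-0.004 -0.042  0.031]
scene [258. 246.] 82 [ 0.6476 -0.0192  0.0302] 0.07 st [ 0.08  -0.043  0.03 ]
scene [366. 277.] 166 [0.5591 0.3136 0.0248] 0.063 st [-0.039  0.281  0.025]
scene [409. 279.] 171 [0.4968 0.4234 0.0249] 0.057 st [-0.111  0.384  0.025]
scene [390. 310.] 171 [0.6543 0.4094 0.0769] 0.108 st [0.047 0.385 0.077]
side [226. 139.] 146 [0.4934 0.4217 0.0237] 0.056 st [-0.114  0.382  0.024]
side [295. 398.] 102 [ 0.3647 -0.4346  0.0541] 0.079 st [-0.164 -0.482  0.054]
wrist [273. 188.] 1542 [ 0.4928 -0.0029  0.0295] 0.078 st [-0.076 -0.041  0.03 ]
wrist [340. 189.] 1500 [ 0.5657 -0.0112  0.0295] 0.077 st [-0.003 -0.042  0.029]
wrist [415. 190.] 1657 [ 0.6469 -0.02    0.0294] 0.073 st [ 0.079 -0.044  0.029]
t 14.7 tcp [ 0.4954 -0.0009  0.2135] psi 1.476 F [-0.7  0.5 -1. ] w 0.0345 q [ 0.39  0.26 -0.57  1.9   0.17  1.02 -0.35]
  shift [ 0.3191  0.033  -0.0467] turn/1.5 [ 0.0045  0.002  -0.3352] rows 6.5
  shift [0.3192 0.0322 0.0633] turn/1.5 [ 0.0045  0.002  -0.3352] rows 6.5
```

View pics/wrist8.png

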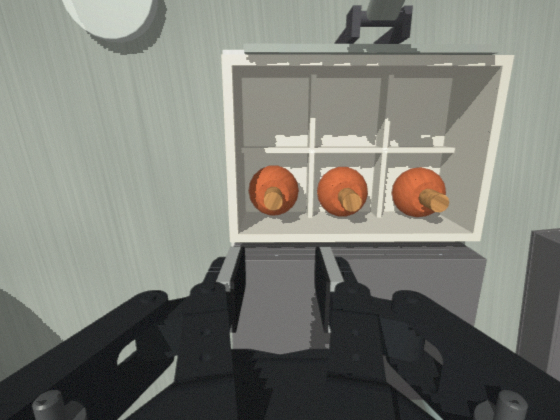

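Three pods stand in the front row, at (273,190), (342,190) and (419,192). Pod D is next; I'll rise first to clear the clamp.

{"op": "apply_moves", "data": {"increments": [0,0,-0.04,0,0,0,0.5,0.02,0.002,-0.07,0,0,-0.02,0.5,0.06,0.006,-0.07,0,0,-0.06,0.5,0.11,0.011,-0.07,0,0,-0.11,0.5,0.16,0.016,-0.07,0,0,-0.165,0.5,0.21,0.022,-0.07,0,0,-0.22,0.5,0.255,0.027,-0.06,0,0,-0.27,0.5,0.295,0.031,-0.04,0,0,-0.31,0.5,0.319,0.033,0,0.0045,0.002,-0.335,0.5,0.319,0.033,0.04,0.0045,0.002,-0.335,0.5,0.319,0.033,0.063,0.0045,0.002,-0.335,0.5,0.319,0.033,0.063,0.0045,0.002,-0.335,0.5]}}

```text
time_s: 15.9
tcp_pos: [0.5564, 0.3116, 0.1449]
tcp_rot: [-1.722, -2.623, 0.012]
wrist_force: [0.4, 0.0, 0.4]
width: 0.043
```

```bash
python3 - <<'E'
from h import *
look(('wrist',),'9.png')
go(([.5585,.3137,.055],NAT+.5))
E
```

```text
wrist [268.  42.] 3447 [0.4974 0.4232 0.0236] 0.073 st [-0.11   0.384  0.024]
wrist [284. 198.] 2313 [0.5596 0.3139 0.0235] 0.072 st [-0.039  0.281  0.024]
wrist [118. 417.] 73 [0.4909 0.0222 0.0076] 0.028 st [-0.08  -0.016  0.008]
t 15.95 tcp [0.5576 0.3125 0.1478] psi 1.979 F [0.1 0.9 0.9] w 0.043 q [-0.12  0.61 -0.69  1.61  0.43  1.08 -0.52]
  shift [0.0007 0.0018 0.0928] turn/1.5 [-0.0033  0.0002 -0.    ] rows 1.9
```

View pics/wrist9.png

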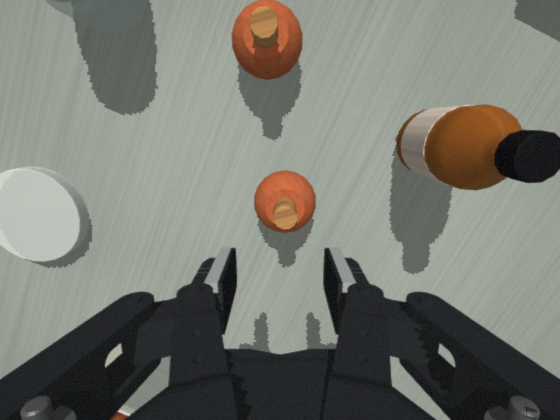

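Pod D's neck is at (286,213), centred. I'll grip and lift.

{"op": "apply_moves", "data": {"increments": [0.001,0.002,0.04,0,0,0,0.5,0.001,0.002,0.08,0,0,0,0.5,0.001,0.002,0.093,0,0,0,0.5,0.001,0.002,0.093,0,0,0,0.5,0.001,0.002,0.093,0,0,0,0,0.001,0.002,0.093,0,0,0,0,0.001,0.002,0.093,0,0,0,0,0.001,0.002,0.093,0,0,0,0,0.001,0.002,0.05,0,0,0,0,0.001,0.002,0,0,0,0,0,0.001,0.002,-0.05,0,0,0,0,0.001,0.002,-0.1,0,0,0,0]}}

```text
time_s: 17.15
tcp_pos: [0.5593, 0.3145, 0.2511]
tcp_rot: [-1.724, -2.624, 0.004]
wrist_force: [0.8, 0.7, -1.2]
width: 0.0151
```

```bash
python3 - <<'E'
from h import *
go((st2w([-.0757,.038,.29]),NAT+.5),(st2w([-.0757,.038,.20]),NAT+.5))
E
```

```text
t 17.15 tcp [0.5593 0.3145 0.2511] psi 1.979 F [ 0.8  0.7 -1.2] w 0.0151 q [-0.1   0.53 -0.73  1.49  0.36  1.27 -0.46]
  shift [-0.196  -0.1492 -0.0383] turn/1.5 [-0.0022  0.0001  0.0002] rows 5.0
  shift [-0.196  -0.1489  0.0517] turn/1.5 [-0.0022  0.0001  0.0002] rows 5.0
```

{"op": "apply_moves", "data": {"increments": [0,0,-0.03,0,0,0,0,-0.03,-0.023,-0.04,0,0,0,0,-0.07,-0.053,-0.04,0,0,0,0,-0.11,-0.083,-0.038,0,0,0,0,-0.15,-0.114,-0.038,0,0,0,0,-0.18,-0.137,-0.03,0,0,0,0,-0.196,-0.149,0,0,0,0,0,-0.196,-0.149,0.04,0,0,0,0,-0.196,-0.149,0.052,0,0,0,0,-0.196,-0.149,0.052,0,0,0,0]}}

```text
time_s: 18.15
tcp_pos: [0.4995, 0.0757, 0.1992]
tcp_rot: [-1.722, -2.624, 0.006]
wrist_force: [1.1, 0.8, -0.3]
width: 0.0152
```

```bash
python3 - <<'E'
from h import *
p,d,M=snap('wrist','w10.png')
go((st2w([-.0757,.038,.20]),NAT+.5),(st2w([-.0757,.038,.063]),NAT+.5))
E
```

```text
t 18.2 tcp [0.5005 0.0763 0.2006] psi 1.981 F [ 0.3 -0.7 -0.4] w 0.0157 q [ 0.35  0.33 -0.73  1.88  0.25  1.03 -0.07]
  shift [-0.0008 -0.0005  0.0006] turn/1.5 [-0.0019 -0.0002  0.0011] rows 0.0
  shift [-9.000e-04 -1.000e-04  1.376e-01] turn/1.5 [-0.0019 -0.0002  0.0011] rows 2.8
```

View pics/w10.png

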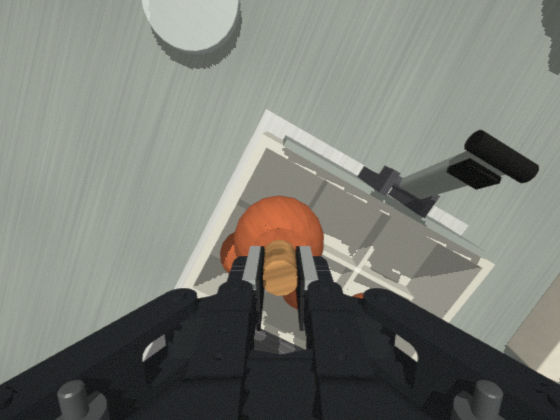

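The pod is held and the clamp, at (440,170), is clear to the right. I'll lower it with a modest opening.

{"op": "apply_moves", "data": {"increments": [-0.002,0.002,0.04,0,0,0,0,-0.002,0.002,0.08,0,0,0,0,-0.002,0.002,0.115,0,0,0,0,-0.002,0.002,0.132,0,0,0,0,-0.002,0.002,0.137,0,0,0,0,-0.002,0.002,0.137,0,0,0,0,-0.002,0.002,0.137,0,0,0,0.3,-0.002,0.002,0.137,0,0,0,0.3,-0.002,0.002,0.137,0,0,0,0.3,-0.002,0.002,0.09,0,0,0,0.3,-0.002,0.002,0.04,0,0,0,0.3,-0.002,0.002,-0.03,0,0,0,0.3]}}

```text
time_s: 19.4
tcp_pos: [0.5027, 0.0755, 0.2126]
tcp_rot: [-1.721, -2.626, 0.003]
wrist_force: [1.2, 0.0, -0.9]
width: 0.0257
```

```bash
python3 - <<'E'
from h import *
look(('scene','side','wrist'),'11.png')
go(([.4963,.423,.29],NAT+.6),([.4963,.423,.15],NAT+.6))
E
```

```text
scene [207. 149.] 100 [ 0.3636 -0.4405  0.0563] 0.085 st [-0.165 -0.488  0.056]
scene [286. 218.] 148 [ 0.4919 -0.0031  0.0308] 0.065 st [-0.077 -0.041  0.031]
scene [303. 229.] 112 [0.5033 0.0756 0.0308] 0.072 st [-0.073  0.039  0.031]
scene [272. 232.] 162 [ 0.5647 -0.0112  0.0305] 0.068 st [-0.004 -0.042  0.03 ]
scene [258. 245.] 87 [ 0.6455 -0.0193  0.0304] 0.074 st [ 0.078 -0.043  0.03 ]
scene [409. 279.] 159 [0.4965 0.4232 0.025 ] 0.056 st [-0.111  0.384  0.025]
scene [390. 311.] 169 [0.6547 0.4094 0.0771] 0.111 st [0.047 0.385 0.077]
side [226. 139.] 138 [0.4957 0.4228 0.0237] 0.055 st [-0.112  0.384  0.024]
side [266. 211.] 191 [0.5011 0.0742 0.0297] 0.068 st [-0.075  0.037  0.03 ]
side [294. 399.] 95 [ 0.3656 -0.4348  0.0549] 0.077 st [-0.163 -0.482  0.055]
wrist [275. 185.] 1528 [0.5038 0.075  0.0296] 0.078 st [-0.072  0.038  0.03 ]
wrist [237. 239.] 1113 [ 0.4926 -0.0026  0.0293] 0.071 st [-0.076 -0.04   0.029]
wrist [289. 270.] 995 [ 0.5648 -0.0112  0.0288] 0.076 st [-0.004 -0.042  0.029]
wrist [362. 290.] 146 [ 0.6471 -0.02    0.0299] 0.045 st [ 0.079 -0.044  0.03 ]
t 19.55 tcp [0.5052 0.0758 0.2145] psi 1.98 F [ 0.2 -0.3 -0.4] w 0.0255 q [ 0.36  0.32 -0.74  1.86  0.25  1.05 -0.07]
  shift [ 0.3218  0.1304 -0.0758] turn/1.5 [ 0.0025  0.0019 -0.0659] rows 7.1
  shift [0.3222 0.1298 0.0642] turn/1.5 [ 0.0025  0.0019 -0.0659] rows 7.1
```

View pics/wrist11.png

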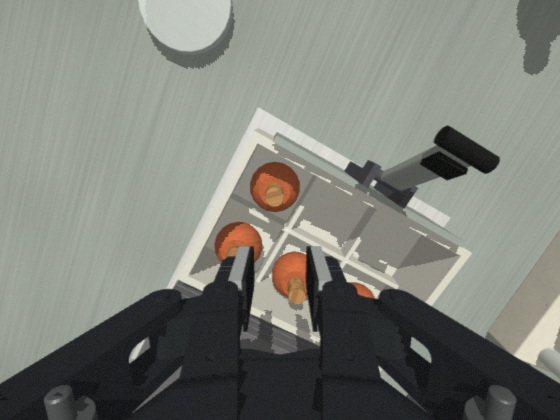

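Four pods are in the box. Pod E is last.

{"op": "apply_moves", "data": {"increments": [0.02,0.008,-0.04,0,0,0,0.5,0.06,0.024,-0.05,0,0,-0.01,0.5,0.11,0.044,-0.05,0,0,-0.02,0.5,0.16,0.064,-0.05,0,0,-0.03,0.5,0.205,0.083,-0.05,0,0,-0.04,0.5,0.25,0.101,-0.05,0,0,-0.05,0.5,0.29,0.117,-0.04,0,0,-0.06,0.5,0.322,0.13,-0.01,0.0025,0.002,-0.066,0.5,0.322,0.13,0.03,0.0025,0.002,-0.066,0.5,0.322,0.13,0.064,0.0025,0.002,-0.066,0.5,0.322,0.13,0.064,0.0025,0.002,-0.066,0.5]}}

```text
time_s: 20.65
tcp_pos: [0.4941, 0.4202, 0.144]
tcp_rot: [-1.588, -2.707, 0.015]
wrist_force: [0.1, -0.8, -0.1]
width: 0.043
```

```bash
python3 - <<'E'
from h import *
look(('wrist',),'12.png')
go(([.4967,.423,.055],NAT+.6))
E
```

```text
wrist [285. 197.] 2333 [0.497  0.4235 0.0235] 0.072 st [-0.111  0.384  0.024]
t 20.7 tcp [0.4953 0.4214 0.1474] psi 2.08 F [-0.3 -0.1  0.3] w 0.0422 q [-0.29  0.65 -0.74  1.58  0.47  1.11 -0.64]
  shift [0.0008 0.0025 0.0924] turn/1.5 [-0.0037  0.0007  0.0004] rows 1.8
```

View pics/wrist12.png

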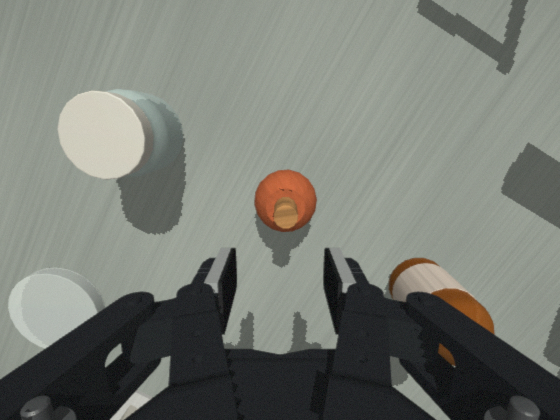

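Pod E's neck is at (286,212), with the jar and bottle clear on both sides.

{"op": "apply_moves", "data": {"increments": [0.001,0.0025,0.04,0,0,0,0.5,0.001,0.0025,0.08,0,0,0,0.5,0.001,0.0025,0.093,0,0,0,0.5,0.001,0.0025,0.093,0,0,0,0.5,0.001,0.0025,0.093,0,0,0,0,0.001,0.0025,0.093,0,0,0,0,0.001,0.0025,0.093,0,0,0,0,0.001,0.0025,0.093,0,0,0,0,0.001,0.0025,0.05,0,0,0,0,0.001,0.0025,0,0,0,0,0,0.001,0.0025,-0.05,0,0,0,0,0.001,0.0025,-0.1,0,0,0,0]}}

```text
time_s: 21.9
tcp_pos: [0.4972, 0.4239, 0.2508]
tcp_rot: [-1.589, -2.708, 0.006]
wrist_force: [1.6, 0.3, -1.2]
width: 0.0154
```

```bash
python3 - <<'E'
from h import *
look(('scene',),'13.png')
go((st2w([.02,.18,.30]),NAT),(st2w([.0757,.038,.30]),NAT-.6),(st2w([.0757,.038,.20]),NAT-.6))
E
```

```text
scene [207. 150.] 93 [ 0.3626 -0.44    0.0551] 0.083 st [-0.166 -0.488  0.055]
scene [286. 218.] 150 [ 0.4919 -0.0031  0.0311] 0.07 st [-0.077 -0.041  0.031]
scene [303. 229.] 110 [0.5033 0.075  0.0303] 0.075 st [-0.073  0.038  0.03 ]
scene [272. 232.] 171 [ 0.5649 -0.0116  0.0315] 0.074 st [-0.003 -0.043  0.032]
scene [259. 245.] 74 [ 0.6463 -0.0191  0.0303] 0.068 st [ 0.078 -0.043  0.03 ]
scene [390. 310.] 159 [0.6545 0.4091 0.0779] 0.109 st [0.047 0.384 0.078]
t 21.95 tcp [0.499  0.427  0.2604] psi 2.08 F [1.9 2.9 5.5] w 0.0152 q [-0.27  0.56 -0.79  1.44  0.4   1.3  -0.58]
  shift [-0.2446 -0.0107 -0.0402] turn/1.5 [ 0.0043 -0.0029  0.4005] rows 5.0
  shift [-0.3932 -0.045  -0.0408] turn/1.5 [ 0.0034 -0.0043  0.8005] rows 8.0
  shift [-0.3935 -0.0457  0.0592] turn/1.5 [ 0.0034 -0.0043  0.8005] rows 8.0
```

{"op": "apply_moves", "data": {"increments": [-0.03,-0.002,-0.04,0,0,0.06,0,-0.08,-0.006,-0.041,0,0,0.15,0,-0.125,-0.01,-0.041,0,0,0.24,0,-0.17,-0.015,-0.041,0,0,0.33,0,-0.215,-0.02,-0.041,0,0,0.42,0,-0.26,-0.025,-0.041,0,0,0.51,0,-0.3,-0.031,-0.041,0,0,0.6,0,-0.34,-0.037,-0.041,0,0,0.69,0,-0.37,-0.042,-0.041,0.003,-0.004,0.76,0,-0.393,-0.045,-0.03,0.003,-0.004,0.8,0,-0.393,-0.045,0.01,0.003,-0.004,0.8,0,-0.393,-0.045,0.059,0.003,-0.004,0.8,0]}}

```text
time_s: 23.15
tcp_pos: [0.653, 0.0621, 0.2011]
tcp_rot: [2.842, 1.337, 0.009]
wrist_force: [1.6, -0.2, -2.6]
width: 0.0151
```

```bash
python3 - <<'E'
from h import *
p,d,M=snap('wrist','w14.png');robot.snapshot('side')
go((st2w([.0735,.038,.20]),NAT-.6),(st2w([.0735,.038,.063]),NAT-.6))
E
```

```text
t 23.25 tcp [0.6473 0.0617 0.1933] psi 0.882 F [-0.4 -1.  -1.7] w 0.0157 q [ 0.15  0.54 -0.46  1.54  0.25  1.14 -1.06]
  shift [ 0.001   0.0012 -0.0067] turn/1.5 [-0.0053  0.005   0.0016] rows 0.1
  shift [0.002  0.0023 0.1303] turn/1.5 [-0.0053  0.005   0.0016] rows 2.6
```

View pics/w14.png

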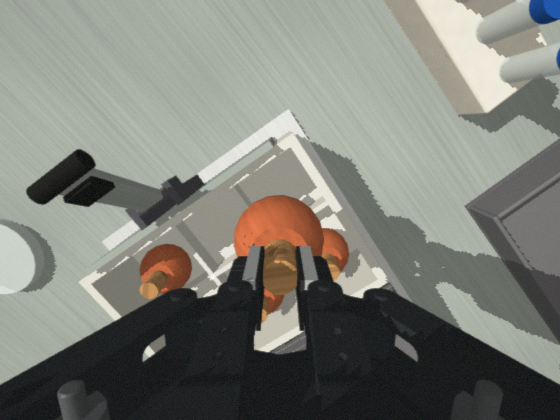

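Pod E is held over the back right cell, with the clamp clear on the left at (120,185). I'll lower and release it.

{"op": "apply_moves", "data": {"increments": [0.001,0.001,0,-0.005,0.005,0.002,0,0.002,0.002,0.035,-0.005,0.005,0.002,0,0.002,0.002,0.075,-0.005,0.005,0.002,0,0.002,0.002,0.11,-0.005,0.005,0.002,0,0.002,0.002,0.127,-0.005,0.005,0.002,0,0.002,0.002,0.13,-0.005,0.005,0.002,0,0.002,0.002,0.13,-0.005,0.005,0.002,0,0.002,0.002,0.13,-0.005,0.005,0.002,0.3,0.002,0.002,0.13,-0.005,0.005,0.002,0.3,0.002,0.002,0.13,-0.005,0.005,0.002,0.3,0.002,0.002,0.08,-0.005,0.005,0.002,0.3,0.002,0.002,0.03,-0.005,0.005,0.002,0.3]}}

```text
time_s: 24.45
tcp_pos: [0.6488, 0.0618, 0.1635]
tcp_rot: [-2.842, -1.336, 0.005]
wrist_force: [1.6, -0.4, 0.8]
width: 0.0255
```

```bash
python3 - <<'E'
from h import *
go((st2w([.0735,.038,.30]),NAT-.6),(st2w([0,-.02,.30]),NAT))
E
```

```text
t 24.45 tcp [0.6488 0.0618 0.1635] psi 0.879 F [ 1.6 -0.4  0.8] w 0.0255 q [ 0.14  0.56 -0.46  1.57  0.27  1.07 -1.08]
  shift [-0.0003 -0.0002 -0.1365] turn/1.5 [-0.0019  0.0013 -0.0003] rows 2.7
  shift [-0.0897 -0.0281 -0.1362] turn/1.5 [-0.0023  0.0007 -0.4003] rows 4.0
```

{"op": "apply_moves", "data": {"increments": [0,0,-0.05,0,0,0,0.3,0,0,-0.1,0,0,0,0.3,-0.02,-0.006,-0.137,0,0,-0.05,0.5,-0.05,-0.015,-0.137,0,0,-0.15,1,-0.07,-0.02,-0.137,0,0,-0.25,1,-0.085,-0.026,-0.137,0,0,-0.35,1,-0.09,-0.028,-0.137,-0.002,0,-0.4,1,-0.09,-0.028,-0.137,-0.002,0,-0.4,1,-0.09,-0.028,-0.137,-0.002,0,-0.4,1]}}

```text
time_s: 25.35
tcp_pos: [0.5705, 0.0103, 0.3013]
tcp_rot: [2.324, 2.113, -0.001]
wrist_force: [-0.4, -0.4, 0.5]
width: 0.0853
```

```bash
python3 - <<'E'
from h import *
look(('scene','side','wrist'),'15.png')
go((st2w([0,-.2,.14]),NAT))
E
```

```text
scene [207. 149.] 96 [ 0.364  -0.4399  0.0556] 0.086 st [-0.164 -0.488  0.056]
scene [286. 218.] 151 [ 0.4914 -0.0028  0.0308] 0.069 st [-0.077 -0.041  0.031]
scene [303. 229.] 107 [0.5029 0.0746 0.0307] 0.074 st [-0.073  0.037  0.031]
scene [272. 232.] 152 [ 0.5652 -0.0112  0.0313] 0.069 st [-0.003 -0.042  0.031]
scene [258. 245.] 88 [ 0.6471 -0.019   0.0308] 0.072 st [ 0.079 -0.043  0.031]
scene [276. 257.] 61 [0.6511 0.0643 0.0299] 0.059 st [0.075 0.041 0.03 ]
scene [390. 311.] 163 [0.6547 0.409  0.0776] 0.11 st [0.048 0.384 0.078]
side [313. 199.] 178 [0.6476 0.0625 0.0296] 0.066 st [0.072 0.039 0.03 ]
side [266. 211.] 195 [0.5018 0.0748 0.0312] 0.067 st [-0.074  0.038  0.031]
side [291. 398.] 42 [ 0.3649 -0.4329  0.0563] 0.077 st [-0.164 -0.481  0.056]
wrist [336. 127.] 1134 [0.6497 0.0636 0.0298] 0.078 st [0.074 0.04  0.03 ]
wrist [223. 129.] 1140 [0.5041 0.0751 0.0296] 0.078 st [-0.072  0.038  0.03 ]
wrist [224. 188.] 953 [ 0.4931 -0.0026  0.0293] 0.077 st [-0.076 -0.04   0.029]
wrist [277. 190.] 984 [ 0.5659 -0.0111  0.0295] 0.078 st [-0.002 -0.042  0.03 ]
wrist [337. 190.] 946 [ 0.6473 -0.0199  0.0295] 0.078 st [ 0.079 -0.043  0.03 ]
t 25.5 tcp [0.5706 0.0108 0.3008] psi 1.478 F [-0.5  0.6 -0.3] w 0.0856 q [ 0.37  0.33 -0.61  1.6   0.2   1.27 -0.37]
  shift [-1.800e-01  1.000e-04  1.609e-01] turn/1.5 [-0.0004  0.0004 -0.0009] rows 4.8
```

View pics/wrist15.png

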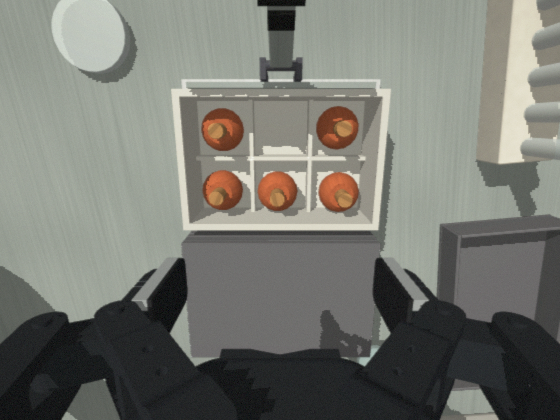

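View pics/scene15.png

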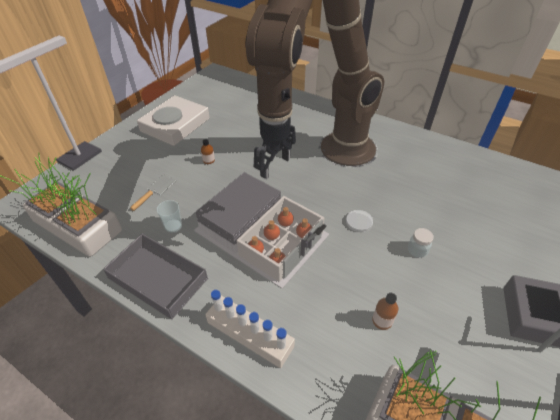

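View pics/side15.png

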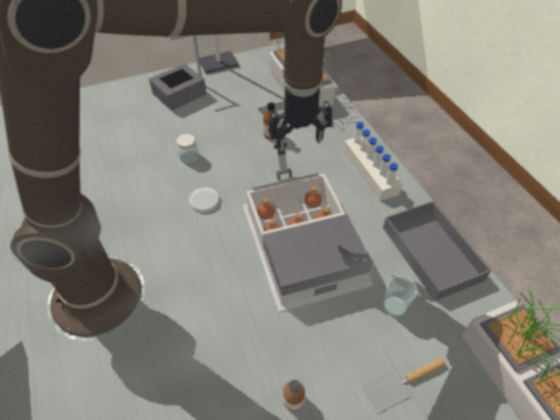

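All five pods stand in separate cells and none are left on the bench. Next I'll probe the cover top with the open fingertips to learn their exact height.

{"op": "apply_moves", "data": {"increments": [-0.045,0,0,0,0,0,1,-0.09,0,0.02,0,0,0,1,-0.135,0,0.06,0,0,0,1,-0.17,0,0.11,0,0,0,1,-0.18,0,0.155,0,0,0,1,-0.18,0,0.19,0,0,0,1,-0.18,0,0.2,0,0,0,1,-0.18,0,0.2,0,0,0,1,-0.18,0,0.2,0,0,0,1]}}

```text
time_s: 26.4
tcp_pos: [0.5556, -0.1675, 0.103]
tcp_rot: [2.32, 2.116, 0.002]
wrist_force: [0.7, -0.1, 0.9]
width: 0.0857
```

```bash
python3 - <<'E'
from h import *
look((),'')
p,d,M=snap('wrist','w16.png')
go((st2w([0,-.2,.083]),NAT))
E
```

```text
t 26.45 tcp [ 0.5558 -0.1677  0.1035] psi 1.479 F [ 1.3 -0.6 -0.3] w 0.085 q [ 0.57  0.52 -0.49  1.81  0.31  0.88 -0.15]
  shift [-0.0011 -0.0019  0.0205] turn/1.5 [ 0.0022  0.0006 -0.    ] rows 0.4
```

View pics/w16.png

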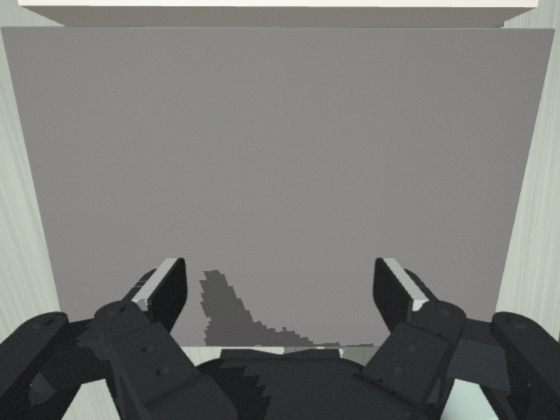

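{"op": "apply_moves", "data": {"increments": [0,0,0.008,0,0,0,1,0,0,0.012,0,0,0,1,0,0,0.015,0,0,0,1,0,0,0.018,0,0,0,1,0,0,0.018,0,0,0,1]}}

```text
time_s: 26.95
tcp_pos: [0.5556, -0.1677, 0.0851]
tcp_rot: [2.319, 2.116, 0.002]
wrist_force: [-0.3, -0.4, 0.2]
width: 0.0856
```

{"op": "apply_moves", "data": {"increments": [0,0,0.001,0,0,0,1,0,0,0.002,0,0,0,1,0,0,0.002,0,0,0,1]}}

```text
time_s: 27.25
tcp_pos: [0.5556, -0.1677, 0.0831]
tcp_rot: [2.319, 2.116, 0.002]
wrist_force: [0.3, 0.5, 0.6]
width: 0.0854
```

{"op": "apply_moves", "data": {"increments": [0,0,0.001,0,0,0,1,0,0,0.001,0,0,0,1,0,0,0.001,0,0,0,1]}}

```text
time_s: 27.55
tcp_pos: [0.5557, -0.1677, 0.083]
tcp_rot: [2.319, 2.115, 0.002]
wrist_force: [-2.2, 0.5, 8.6]
width: 0.0851
```

{"op": "apply_moves", "data": {"increments": [0,0,0.001,0,0,0,1,0,0,0.001,0,0,0,1,0,0,0.001,0,0,0,1]}}

```text
time_s: 27.85
tcp_pos: [0.5557, -0.1677, 0.083]
tcp_rot: [2.319, 2.115, 0.001]
wrist_force: [-2.7, 0.4, 9.3]
width: 0.0854
```

Contact came at TCP z = 0.083 with 9 N, so the tips sit 13 mm above the TCP as specified. I'll lift and go behind the stack.

```bash
python3 - <<'E'
from h import *
go((st2w([0,-.2,.11]),NAT),(st2w([0,-.29,.11]),NAT),(st2w([0,-.29,.077]),NAT))
E
```

```text
t 27.85 tcp [ 0.5557 -0.1677  0.083 ] psi 1.479 F [-2.7  0.4  9.3] w 0.0854 q [ 0.56  0.55 -0.48  1.83  0.33  0.84 -0.17]
  shift [-0.0011 -0.0016 -0.027 ] turn/1.5 [ 0.0019  0.0012 -0.0002] rows 0.5
  shift [-0.0911 -0.0016 -0.0268] turn/1.5 [ 0.0019  0.0012 -0.0002] rows 1.9
  shift [-0.091  -0.0017  0.0062] turn/1.5 [ 0.0019  0.0012 -0.0002] rows 1.8
```

{"op": "apply_moves", "data": {"increments": [-0.001,-0.0015,-0.027,0.002,0.001,0,1,-0.03,-0.0015,-0.027,0.002,0.001,0,1,-0.065,-0.0015,-0.027,0.002,0.001,0,1,-0.091,-0.0015,-0.027,0.002,0.001,0,1,-0.091,-0.0015,-0.02,0.002,0.001,0,1,-0.091,-0.0015,0,0.002,0.001,0,1,-0.091,-0.0015,0.006,0.002,0.001,0,1,-0.091,-0.0015,0.006,0.002,0.001,0,1]}}

```text
time_s: 28.65
tcp_pos: [0.5452, -0.2572, 0.0761]
tcp_rot: [-2.319, -2.116, 0.002]
wrist_force: [0.1, 0.7, 0.3]
width: 0.0851
```

```bash
python3 - <<'E'
from h import *
snap('wrist','w17.png')
go((st2w([0,-.27,.077]),NAT),(st2w([0,-.1,.0765]),NAT))
E
```

```text
t 28.7 tcp [ 0.5458 -0.2574  0.0769] psi 1.48 F [ 0.5  0.3 -0.3] w 0.0856 q [ 0.69  0.59 -0.46  1.77  0.33  0.86 -0.01]
  shift [ 0.0192 -0.0001 -0.0001] turn/1.5 [-0.0007 -0.0003  0.0004] rows 0.4
  shift [1.892e-01 1.000e-04 5.000e-04] turn/1.5 [-0.0007 -0.0003  0.0004] rows 3.8
```

View pics/w17.png

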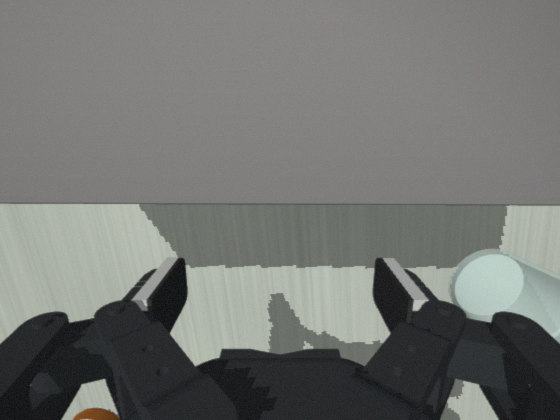

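The cover's rear edge is level at row 204, ahead of both tips. I'll push in stages.

{"op": "apply_moves", "data": {"increments": [0.012,0,0,0,0,0,1,0.022,0,0,0,0,0,1,0.03,0,0,0,0,0,1,0.038,0,0,0,0,0,1,0.046,0,0,0,0,0,1,0.054,0,0,0,0,0,1,0.062,0,0,0,0,0,1,0.07,0,0,0,0,0,1,0.078,0,0,0,0,0,1,0.086,0,0,0,0,0,1,0.094,0,0,0,0,0,1]}}

```text
time_s: 29.8
tcp_pos: [0.5546, -0.1642, 0.0775]
tcp_rot: [2.321, 2.117, -0.001]
wrist_force: [0.5, -5.6, 4.3]
width: 0.0854
```

```bash
cat >> h.py <<'E'
def cover(n,tag,z=.096,tol=.004):
    p,d,M=snap(n,n+tag+'.png'); X=cloud(p,d,M); S=w2st(X.reshape(-1,3)).reshape(X.shape); v=p.astype(int)
    grey=(v.max(-1)-v.min(-1)<25)&(v.max(-1)<150)
    m=(np.abs(S[...,2]-z)<tol)&(np.abs(S[...,0])<.16)&(S[...,1]>-.3)&(S[...,1]<.12)&grey
    m=cv2.morphologyEx(m.astype(np.uint8),cv2.MORPH_OPEN,np.ones((3,3)))
    k,l,st,c=cv2.connectedComponentsWithStats(m); i=1+np.argmax(st[1:,4]); P=S[l==i]
    r=cv2.minAreaRect((P[:,:2]*1000).astype(np.float32)); print(n,'cover st rect',np.round(r[0],1),np.round(r[1],1),round(r[2],2),'z',np.median(P[:,2]).round(4),'n',len(P))
E
python3 - <<'E'
from h import *
for n in ('scene','side'): cover(n,'18')
go((st2w([0,-.1,.0765]),NAT))
E
```

```text
scene cover st rect [  -0.8 -103.3] [241.  165.6] 0.14 z 0.0965 n 2714
side cover st rect [ -50.5 -102.9] [140.  165.3] 0.16 z 0.0957 n 1762
t 29.9 tcp [ 0.5547 -0.1622  0.0773] psi 1.481 F [-0.5 -0.4  0.3] w 0.0851 q [ 0.55  0.56 -0.47  1.83  0.33  0.83 -0.17]
  shift [ 0.0935 -0.      0.0009] turn/1.5 [-0.0003 -0.0007  0.0013] rows 1.9
```

View pics/side18.png

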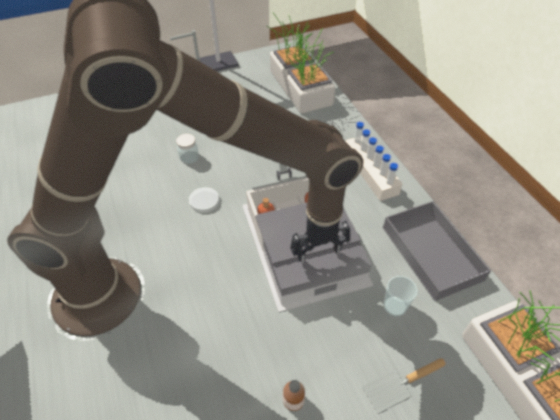

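The cover slid straight to station y = -0.103 with the yaw unchanged. I'll keep pushing.

{"op": "apply_moves", "data": {"increments": [0.008,0,0,0,0,0.001,1,0.016,0,0,0,0,0.001,1,0.024,0,0,0,0,0.001,1,0.032,0,0,0,0,0.001,1,0.04,0,0,0,0,0.001,1,0.048,0,0,0,0,0.001,1,0.056,0,0,0,0,0.001,1,0.064,0,0,0,0,0.001,1,0.072,0,0,0,0,0.001,1,0.08,0,0,0,0,0.001,1,0.088,0,0,0,0,0.001,1]}}

```text
time_s: 31.0
tcp_pos: [0.5624, -0.0734, 0.0771]
tcp_rot: [-2.319, -2.117, -0.001]
wrist_force: [0.6, -2.4, -0.4]
width: 0.0853
```

```bash
python3 - <<'E'
from h import *
for n in ('scene','side'): cover(n,'19')
go((st2w([0,-.09,.0765]),NAT))
E
```

```text
scene cover st rect [ -0.1 -13.2] [241.1 164.4] 0.37 z 0.0955 n 2865
side cover st rect [-63.8 -15.8] [158.6 115.1] 88.9 z 0.095 n 957
t 31.1 tcp [ 0.5627 -0.0723  0.0773] psi 1.482 F [-0.1  0.6 -1. ] w 0.0853 q [ 0.41  0.54 -0.49  1.86  0.33  0.82 -0.34]
  shift [0.0133 0.0001 0.0008] turn/1.5 [-0.0004 -0.0016  0.0018] rows 0.3
```

View pics/scene19.png

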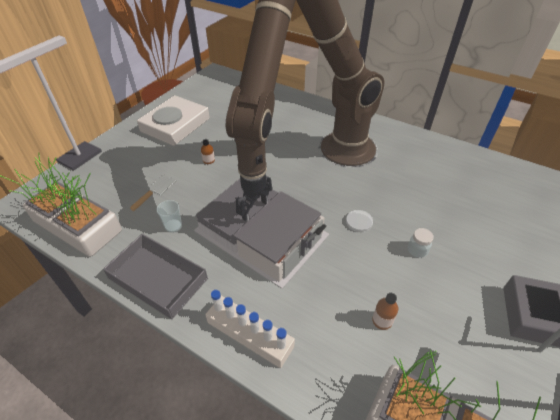

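The cover is nearly over the box, 13 mm short of the stop. I'll finish slowly while watching the force.

{"op": "apply_moves", "data": {"increments": [0.005,0,0,0,0,0.002,1,0.009,0,0,0,0,0.002,1,0.012,0,0,0,0,0.002,1,0.012,0,0,0,0,0.002,1]}}

```text
time_s: 31.5
tcp_pos: [0.5637, -0.0599, 0.0773]
tcp_rot: [-2.319, -2.116, -0.002]
wrist_force: [1.5, -1.4, 0.0]
width: 0.0852
```

{"op": "apply_moves", "data": {"increments": [0.001,0,0,0,0,0,1,0.002,0,0,0,0,0,1,0.003,0,0,0,0,0,1,0.003,0,0,0,0,0,1]}}

```text
time_s: 31.9
tcp_pos: [0.5636, -0.0594, 0.0773]
tcp_rot: [-2.322, -2.114, 0.002]
wrist_force: [-1.4, -7.6, 0.9]
width: 0.0854
```

```bash
python3 - <<'E'
from h import *
for n in ('scene','side'): cover(n,'20')
cover('wrist','20')
s=robot.read_state(); print(w2st(s['tcp_pos']),s['wrist_force'])
E
```

```text
scene cover st rect [-0.5  3.1] [240.2 164.9] 0.07 z 0.0947 n 2589
side cover st rect [-83.3  37.4] [57.7 74.8] 87.9 z 0.0943 n 199
wrist cover st rect [  0.4 -30.2] [ 98.6 238.5] 89.82 z 0.0932 n 128383
[-0.00040632 -0.09033454  0.07730339] [-1.59195366 -6.42868977  0.87373455]
```

View pics/wrist20.png

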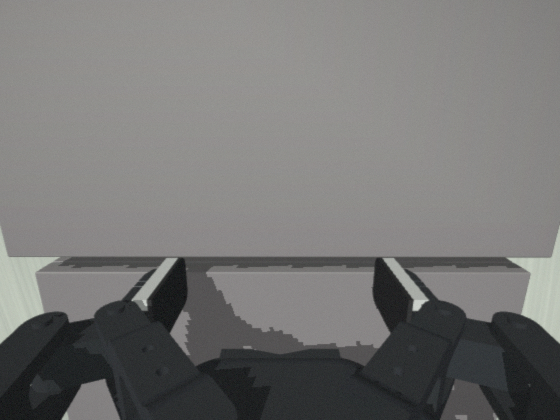

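The cover is home: the force at the stop is 7 N, its measured y is about 0 to 3 mm, and the yaw is about 0. I'll back off and look at the clamp.

{"op": "apply_moves", "data": {"increments": [-0.008,0,0,0,0,0,1,-0.02,0,0,0,0,0,1,-0.02,0,-0.02,0,0,0,0.8,-0.02,0,-0.07,0,0,0,0.4,0,0,-0.12,0,0,0,0,0.02,0,-0.17,0,0,0,0,0.04,0,-0.21,0,0,0,0,0.05,0,-0.24,0,0,0,0,0.05,0,-0.25,0,0,0,0,0.05,0,-0.25,0,0,0,0,0.05,0,-0.25,0,0,0,0]}}

```text
time_s: 33.15
tcp_pos: [0.5681, -0.0108, 0.3259]
tcp_rot: [-2.323, -2.112, 0.004]
wrist_force: [0.1, -0.5, -1.1]
width: 0.0002
```

```bash
python3 - <<'E'
from h import *
cover('scene','21',.094,.004); cover('side','21',.094,.004)
p,d,M=snap('wrist','w21.png'); X=cloud(p,d,M); S=w2st(X.reshape(-1,3)).reshape(X.shape)
m=(abs(S[...,0])<.03)&(S[...,1]>.07)&(S[...,1]<.2)&(S[...,2]>.1)
P=S[m]; 
for a in np.arange(.08,.2,.01):
    q=P[(P[:,1]>=a)&(P[:,1]<a+.01)]
    if len(q)>5: print(round(a,2),len(q),np.round(np.percentile(q[:,2],[5,50,98]),3))
go((st2w([0,.205,.33]),NAT),(st2w([0,.205,.145]),NAT))
E
```

```text
scene cover st rect [0.1 4.2] [169.8 239.8] 89.99 z 0.0944 n 2998
side cover st rect [-1.7  1.8] [238.9 169.3] 0.04 z 0.0937 n 3550
0.08 38 [0.102 0.109 0.112]
0.09 275 [0.106 0.11  0.112]
0.1 499 [0.109 0.116 0.129]
0.11 423 [0.131 0.14  0.15 ]
0.12 342 [0.149 0.16  0.167]
t 33.3 tcp [ 0.568  -0.0105  0.3255] psi 1.476 F [-0.3  0.4 -1. ] w -0.0 q [ 0.38  0.31 -0.58  1.57  0.17  1.32 -0.31]
  shift [ 0.2463 -0.0003 -0.0046] turn/1.5 [-0.0029  0.0001 -0.002 ] rows 4.9
  shift [0.2463 0.0005 0.1804] turn/1.5 [-0.0029  0.0001 -0.002 ] rows 6.1
```

View pics/w21.png

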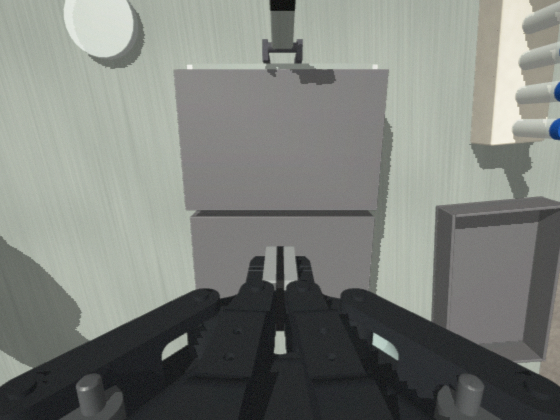

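The cover lies square over the box and the clamp leans out at about 2.0 rad, with its tip near station y 0.132, z 0.177. I'll go around outside it.

{"op": "apply_moves", "data": {"increments": [0.04,0,-0.005,0,0,0,0,0.09,0,-0.005,0,0,0,0,0.14,0,-0.005,0,0,0,0,0.19,0,-0.005,0,0,0,0,0.23,0,-0.005,0,0,0,0,0.246,0,0,-0.003,0,-0.002,0,0.246,0,0.03,-0.003,0,-0.002,0,0.246,0,0.07,-0.003,0,-0.002,0,0.246,0,0.12,-0.003,0,-0.002,0,0.246,0,0.16,-0.003,0,-0.002,0,0.246,0,0.18,-0.003,0,-0.002,0,0.246,0,0.18,-0.003,0,-0.002,0]}}

```text
time_s: 34.5
tcp_pos: [0.5884, 0.2318, 0.1408]
tcp_rot: [-2.32, -2.115, 0.012]
wrist_force: [-0.6, -0.3, 0.6]
width: -0.0
```

```bash
python3 - <<'E'
from h import *
snap('scene','s22.png'); snap('side','sd22.png')
s=robot.read_state(); print(w2st(s['tcp_pos']))
go((st2w([0,.19,.145]),NAT),(st2w([0,.075,.145]),NAT))
a=cv2.imread('pics/s22.png')[170:300,230:400]; b=cv2.imread('pics/sd22.png')[100:230,220:390]
cv2.imwrite('pics/c22.png',cv2.resize(np.hstack([a,b]),None,fx=2.3,fy=2.3))
E
```

```text
[-0.00034469  0.20397067  0.14527246]
t 34.6 tcp [0.5906 0.2337 0.1453] psi 1.478 F [0.2 0.2 0.4] w 0.0004 q [-0.04  0.58 -0.59  1.63  0.36  1.04 -0.84]
  shift [-0.014   0.0004  0.0003] turn/1.5 [-0.0005  0.0003 -0.0005] rows 0.3
  shift [-0.129   0.0004  0.0003] turn/1.5 [-0.0005  0.0003 -0.0005] rows 2.6
```

View pics/c22.png

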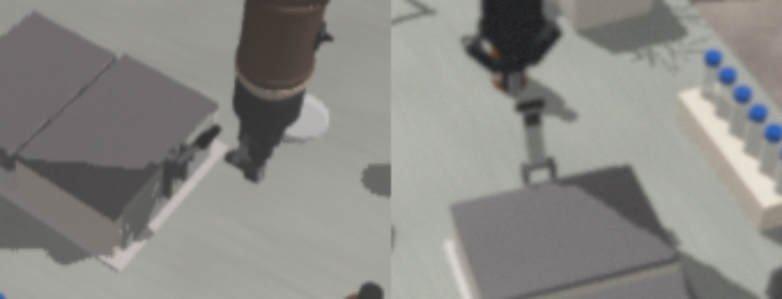

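The shut fingers are just outside the clamp tip. I'll push inwards.

{"op": "apply_moves", "data": {"increments": [-0.02,0,0,0,0,0,0,-0.035,0,0,0,0,0,0,-0.045,0,0,0,0,0,0,-0.055,0,0,0,0,0,0,-0.065,0,0,0,0,0,0,-0.075,0,0,0,0,0,0,-0.085,0,0,0,0,0,0,-0.095,0,0,0,0,0,0,-0.105,0,0,0,0,0,0,-0.115,0,0,0,0,0,0,-0.123,0,0,0,0,0,0,-0.129,0,0,0,0,0,0]}}

```text
time_s: 35.8
tcp_pos: [0.5785, 0.1041, 0.1452]
tcp_rot: [-2.322, -2.116, 0.002]
wrist_force: [0.7, 2.5, -0.1]
width: -0.0002
```

```bash
python3 - <<'E'
from h import *
snap('scene','s23.png'); snap('side','sd23.png')
s=robot.read_state(); print(w2st(s['tcp_pos']),s['wrist_force'])
a=cv2.imread('pics/s23.png')[170:300,230:400]; b=cv2.imread('pics/sd23.png')[100:230,220:390]
cv2.imwrite('pics/c23.png',cv2.resize(np.hstack([a,b]),None,fx=2.3,fy=2.3))
E
```

```text
[-0.0003467   0.07329862  0.14519893] [-0.63670567 -0.29397334 -0.55948469]
```

View pics/c23.png

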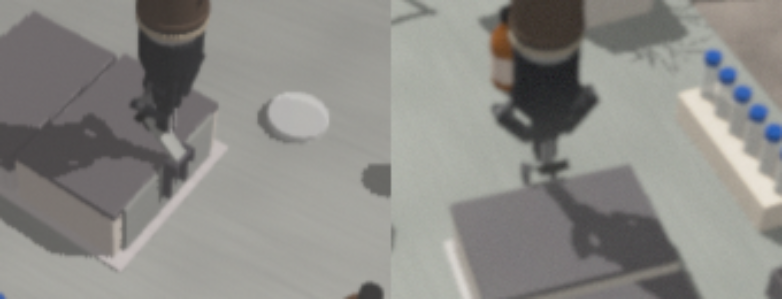

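The clamp is past upright and leaning in over the cover. I'll push further in, then press straight down.

{"op": "apply_moves", "data": {"increments": [-0.008,0,0,0,0,0,0,-0.015,0,0,0,0,0,0,-0.02,0,0,0,0,0,0,-0.02,0,0.006,0,0,0,0,-0.02,0,0.012,0,0,0,0,-0.02,0,0.018,0,0,0,0,-0.02,0,0.023,0,0,0,0,-0.02,0,0.028,0,0,0,0,-0.02,0,0.032,0,0,0,0,-0.02,0,0.034,0,0,0,0,-0.02,0,0.034,0,0,0,0]}}

```text
time_s: 37.0
tcp_pos: [0.5764, 0.0837, 0.1108]
tcp_rot: [-2.323, -2.115, 0.004]
wrist_force: [-0.9, -0.2, 0.3]
width: -0.0001
```

```bash
python3 - <<'E'
from h import *
snap('scene','s24.png'); snap('side','sd24.png')
s=robot.read_state(); print(w2st(s['tcp_pos']),s['wrist_force'])
a=cv2.imread('pics/s24.png')[170:300,230:400]; b=cv2.imread('pics/sd24.png')[100:230,220:390]
cv2.imwrite('pics/c24.png',cv2.resize(np.hstack([a,b]),None,fx=2.3,fy=2.3))
E
```

```text
[-0.00053202  0.05347848  0.11121174] [-0.09828057  0.02245806  0.34780512]
```

View pics/c24.png

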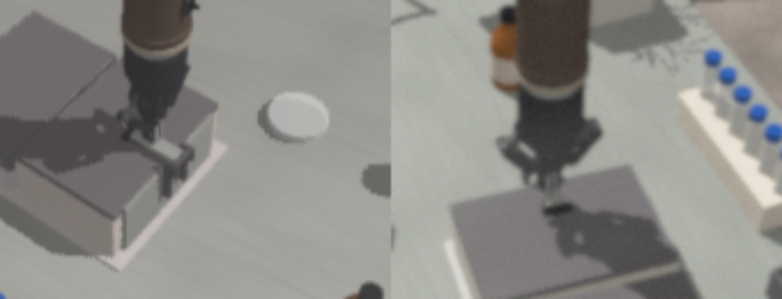

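The clamp is almost level. I'll press down a little more until it resists.

{"op": "apply_moves", "data": {"increments": [0,0,0.001,0,0,0,0,0,0,0.002,0,0,0,0,0,0,0.002,0,0,0,0]}}

```text
time_s: 37.4
tcp_pos: [0.5768, 0.084, 0.1101]
tcp_rot: [2.323, 2.114, -0.002]
wrist_force: [-1.9, -0.3, 7.0]
width: -0.0002
```

{"op": "apply_moves", "data": {"increments": [0,0,0.001,0,0,0,0,0,0,0.002,0,0,0,0,0,0,0.002,0,0,0,0]}}

```text
time_s: 37.7
tcp_pos: [0.5769, 0.0841, 0.1099]
tcp_rot: [2.322, 2.113, -0.002]
wrist_force: [-5.9, -2.3, 15.8]
width: 0.0001
```

It resists firmly at z = 0.110, which is the height of a level bar. I'll retreat and check.

{"op": "apply_moves", "data": {"increments": [0,0,-0.02,0,0,0,0,0,0,-0.06,0,0,0,0,0,0,-0.11,0,0,0,0,0,0,-0.16,0,0,0,0,-0.04,0,-0.2,0,0,0,0,-0.09,0,-0.23,0,0,0,0,-0.12,0,-0.23,0,0,0,0,-0.12,0,-0.23,0,0,0,0,-0.12,0,-0.23,0,0,0,0]}}

```text
time_s: 38.6
tcp_pos: [0.5655, -0.0359, 0.3403]
tcp_rot: [2.324, 2.11, -0.002]
wrist_force: [-0.4, 0.5, -0.6]
width: -0.0003
```

```bash
python3 - <<'E'
from h import *
for n in('scene','side'): cover(n,'25',.094,.004)
p,d,M=snap('wrist','w25.png'); X=cloud(p,d,M); S=w2st(X.reshape(-1,3)).reshape(X.shape)
for a in np.arange(.01,.11,.01):
    q=S[(abs(S[...,0])<.008)&(S[...,1]>=a)&(S[...,1]<a+.01)&(S[...,2]<.2)]
    if len(q): print(round(a,2),len(q),np.round(np.percentile(q[:,2],[5,50,98]),4))
s=robot.read_state();print(s['wrist_force'],s['time_s'])
E
```

```text
scene cover st rect [-0.5  4.4] [240.7 169.1] 0.41 z 0.0944 n 2806
side cover st rect [-1.7  0.9] [238.6 169.7] 0.22 z 0.0937 n 3386
0.01 139 [0.0922 0.0937 0.1113]
0.02 126 [0.1085 0.1107 0.1122]
0.03 126 [0.108  0.1093 0.111 ]
0.04 140 [0.1081 0.1092 0.1108]
0.05 141 [0.1082 0.1094 0.1111]
0.06 149 [0.1079 0.109  0.1107]
0.07 148 [0.1079 0.1094 0.1106]
0.08 151 [0.1078 0.1092 0.1107]
0.09 164 [0.108  0.1092 0.1109]
0.1 87 [0.1073 0.1096 0.1116]
[-0.4479933   0.01560683  0.21724759] 38.75
```

View pics/w25.png

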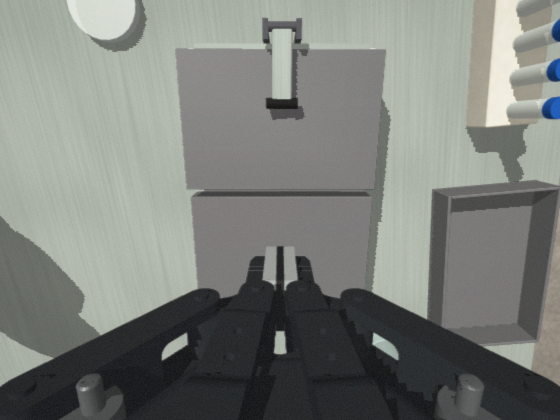

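View pics/scene25.png

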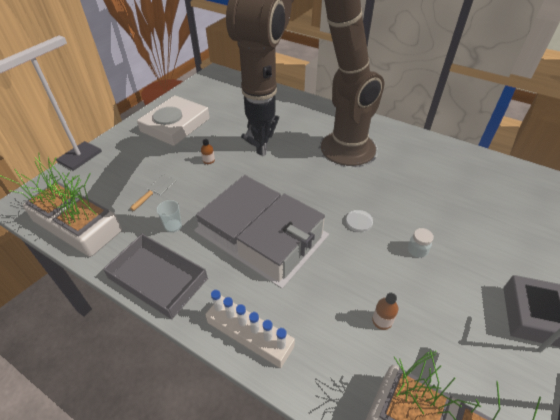

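The clamp bar is level, with its top at 0.109 m along the whole length, and the cover is seated. The other covers and the bystanders look unmoved. I'll hand in.

```bash
python3 - <<'E'
from h import *
print(robot.sign_off())
E
```

```text
the job is handed in; nothing more can be done
None
```

The job is handed in at about 39 s of the 210 s allowed, with every step done; sign-off gives no verdict. I found five pods on the bench, and no sixth showed in any view.

- **Pods:** All five stand one to a cell, leaving the back middle cell empty. Before covering, each measured upright on the floor: bulb centres near 30 mm, neck tops near 78 mm.
- **Cover:** I pushed it edge-on with both open fingertips until it met the stop at about 7 N. The fingertip position puts it at station y = 0. Its underside is at about 82 mm and its yaw is under 0.01 rad.
- **Clamp:** I swung it in from outside and pressed until it resisted. The top of the bar read 109 mm along its whole length, so it is level.
- **Other covers and bystanders:** They looked unmoved in the last pictures, but I did not measure them.

**Checks that disagreed:**
- Camera fits of the cover's centre read 1 to 4 mm in y, not 0. I put this down to the end stop being caught in the fit, which came out about 169 mm deep against the true 162 mm.
- One pod in the front row moved about 6 mm within its cell during the run and stayed upright.

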